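# Stand up and dock an angle bracket

## Robot

A 6-joint arm with a two-finger parallel gripper is mounted at the origin on a cart in front of the work surface, level with it; the furniture and walls round the work are solid. World frame = base frame: x ahead of the robot, y to its left, z up, the work surface at z = 0. Lengths are in m, angles in rad, forces in N, time in s.
With the tool pointing down it reaches from about 0.325 to 0.925 m from the base axis. Payload 3.1 kg.
Tool frame: the origin (TCP) lies on the mounting face of the last link; the fingertips stand 173 mm ahead of it and the grasp point (between the pads) lies 155 mm ahead of it; z points along the fingers, y is the direction in which the jaws open and shut (so a half turn about z gives the same grasp; the last joint's range is limited). The gripper opens to 85 mm and grips with 20 to 120 N. Pads are 22 mm wide; open, the fingers measure 114 mm over their backs; the gripper's body (76 mm by 85 mm) begins 54 mm behind the grasp point. The pads swing forward as they close: fully open they stand 13 mm farther back than shut.
Start: joints at [1.087, 0.217, 1.613, -0, 1.311, -0.112], TCP at [0.227, 0.582, 0.405] pointing down, gripper open.
Joint ranges: [-2.75, 2.75], [-0.78, 2.1], [0.31, 2.55], [-1.13, 4.27], [0.13, 2.63], [-2.58, 2.58]. Speed limits (rad/s): [2.79, 2.79, 3.14, 3.14, 3.14, 3.14].

## Interface

Orientations are given as [roll, pitch, yaw] about the fixed x, y, z axes, in that order (R = Rz(yaw) Ry(pitch) Rx(roll)).
In Python, from bench import ctrl gives the robot as it stands.
- The arm moves only by the shell command python3 -m crank 'ROWS' [FORCE]. ROWS is JSON, a list of rows, each an object of numbers: "x", "y", "z": the shift along the tool's x, y, z in mm; "wx", "wy", "wz": the turn, a rotation vector about the tool's x, y, z in rad; "gripper": the gripper command: -1 is shut, 1 is fully open, values between are in proportion. A call has 1 to 12 rows; each row is the pose to reach, as a shift and turn from the pose commanded when the call began, along the tool's axes at that moment; what a row does not reach only later rows make up. A row lasts 1/10 s, in which the tool goes at most 50 mm and 8.59 degrees, less where a joint would pass 70% of its speed; a pose out of reach is approached as far as the arm can. A call with a gripper value outside its range is refused whole. The fingers move at their own pace and stop on an object; FORCE is the grip in N (left out, the last holds). Time passes only in rows, so rows that repeat a pose let the fingers close. It gives the time, the measured TCP pose, the force and the opening at its end, in the units of the state.
- ctrl.sense(): the state, without advancing time (a new reading comes with each control period).
- ctrl.grab_frame(name): name is "scene" or "side" or "wrist"; returns a dict with "color" (400x640x3 uint8, blue, green, red), "z_map" (400x640 float32, m along the optical axis (not along the pixel's ray), 0 where there is no reading), "vfov" (degrees; the focal length in pixels is half the picture's height over the tangent of half this angle, whatever the lens; pixels are square), "cx", "cy" (the principal point, pixels), "world_from_camera" (4x4, takes a point from camera to world coordinates). Camera axes: x right, y down, z forward; pixel columns grow to the right and rows downward; lengths in m; the calibration is good to about 2 mm. A picture is of the moment at which its call begins.
- ctrl.hand_in(): hands the job in, once; it reports no verdict.
The state is a dict: "t": time; "joint_pos": joint angles; "joint_vel": joint speeds; "tau": joint torques, N m; "tcp_pos": TCP position; "orientation": TCP orientation; "contact_force": force on the tool from outside, world axes, zero at the start; "moment": the same for the moment, N m; "opening": opening from 0.0 (shut) to 1.0 (fully open).
Only numpy, scipy, OpenCV 4.12 (cv2) and the standard library are available. Lean on these libraries where they do the work, as an engineer would, in place of code of your own. Each camera call takes 0.05 s, during which the arm holds its last target.

## Task

The aluminium angle bracket is lying on its long leg. Tip it up about its heel onto its short leg, keeping the heel down on the worktop, then slide it into the docking pocket until its toe is flush against the stop, and turn the cam knob a quarter turn so that its tongue lies across the short leg. Leave the bracket standing upright and do not disturb the cuvette rack, the hand lamp or the screwdriver.

Things in the scene. Friction and masses are not known exactly. Their poses are not given: they have to be found in the camera images.
- bracket: Loose aluminium angle bracket, about 0.14 to 0.24 kg: plates 10 mm thick, 40 mm wide; long leg 105 mm (20 mm hole), short leg 70 mm, measured outside. Origin: middle of the outer corner edge (heel). x: along the outer face of the long leg; z: along that of the short leg; y: width; material on the +x, +z side. Starts lying on the long leg, z up. Wanted: x up, z towards the stop.
- toe (a point): Middle of the toe edge: end of the short leg's outer face, 70 mm from the heel along the bracket's z. At the start it is up, on the pocket's side; the heel lies 175 to 235 mm from the stop face. The bracket's centre of mass is 35 mm from the heel along its x and 18 mm along z: tipped past about 63 degrees it falls onto the short leg by itself.
- leg_end (a point): Middle of the end edge of the long leg's outer face, 105 mm from the heel along the bracket's x; at the start it points away from the pocket (within 0.3 rad). Near it the leg can be pinched across its 40 mm width; the hole is centred 62 mm from the heel.
- dock: Fixed grey pocket left of the bracket. Origin: worktop, mid-width, on the stop face. x points out of the mouth (about world -y), y across (about world +x), z up. Stop: x -12 to 0 mm, 22 mm high. Pocket: 52 mm wide, x 0 to 45 mm, floor is the worktop. Guide bar on the far side: y 26 to 39 mm, 14 mm high; near side: block, y -64 to -26 mm, 9 mm high, bearing the cam.
- cam_grip (a point): On the cam's axis, 49 mm above the worktop, at x 16, y -44 mm in the dock's frame: middle of the black bar grip, 38 mm long, 12 mm thick, z 37 to 61 mm, in line with the tongue, above a 38 mm disc (z 34 to 38 mm). The steel tongue is 12 mm wide, reaches 42 mm from the axis, z 13 to 19 mm.
- cam (a joint): Cam angle, rad, 0 to 1.57, growing counter-clockwise from above. At 0 tongue and bar grip lie along the dock's x, tongue outwards, clear of the pocket; at 1.57 the tongue points along the dock's y, over the short leg. Starts at 0 to 0.2, stays where left, stops at both ends, friction 0.04 N m.
- driver: Bystander: red screwdriver, 175 mm long, lying to the left of the dock; origin under its middle.
- rack: Bystander: blue cuvette rack, 56 x 106 x 25 mm, lying beyond the work; origin under its middle.
- lamp: Bystander: small white hand lamp, 128 mm long, 41 mm thick, lying beyond the work; origin under its middle.

How it is judged:
On the way, in this order (a step that is already met when the one before it is completed fails the run):
1. the bracket stands on its short leg on the worktop (angle between bracket's own x axis and vertical below 0.08 rad and height (world z) of each of toe, bracket below 0.006 m), for 0.2 s.
2. the standing bracket's toe is flush against the stop, the tongue not yet across (angle between bracket's own x axis and vertical below 0.08 rad and x of toe in the frame of dock below 0.005 m and y of toe in the frame of dock between -0.015 and 0.015 m and value of joint cam below 1 rad), for 0.1 s.
At the end, for the whole second after the job is handed in: The bracket stands at rest and upright (within 0.06 rad) on its short leg on the worktop, its toe in the pocket, within 5 mm of the stop face and 12 mm of the pocket's middle, square to the stop within 0.1 rad; the cam is turned to more than 1.3 rad, its tongue over the short leg (angle between bracket's own x axis and vertical below 0.06 rad and height (world z) of bracket below 0.005 m and x of toe in the frame of dock between -0.004 and 0.005 m and y of toe in the frame of dock between -0.012 and 0.012 m and x of bracket in the frame of dock above 0.06 m and angle between the y axis of bracket and the y axis of dock, either way round below 0.1 rad and value of joint cam above 1.3 rad and linear speed of bracket below 0.02 m/s); the robot touches nothing.
It fails at once if the bracket's heel is lifted more than 30 mm off the worktop (height (world z) of bracket above 0.03 m).
It fails at once if the cuvette rack, the hand lamp or the screwdriver is moved by more than 30 mm (distance of any of rack, lamp, driver from where it was at the start of the episode above 0.03 m).
It also fails if it takes over 58 s, if anything falls off the work surface, if the arm or the gripper's body presses on something with over 40 N, if the wrist force passes 120 N, or if a joint passes its speed limit or range.

## Working session

There is one attempt and no reset: what is moved stays moved. The work goes in short steps, Python scripts to look and compute and a shell command to move; the robot and the scene stay as the last step left them, time stands still between calls to the robot, and variables do not carry over. Pictures are saved under pics/ and viewed, and the job is handed in when it is done.

```bash
ls; mkdir -p pics
python3 - <<'E'
from bench import ctrl
import cv2,numpy as np
s=ctrl.sense();print(s)
for n in("scene","side","wrist"):
    f=ctrl.grab_frame(n);cv2.imwrite(f"pics/{n}0.png",f["color"]);np.savez(f"{n}0.npz",**f)
    print(n,f["vfov"],f["cx"],f["cy"],np.round(f["world_from_camera"],3).tolist())
E
```

```text
pics
{'t': 0.0, 'joint_pos': array([ 1.08676734e+00,  2.17805374e-01,  1.61493315e+00,  1.31384816e-05,
        1.31131968e+00, -1.12199477e-01]), 'joint_vel': array([-0.00051469,  0.000618  ,  0.00066152, -0.00089902, -0.0008955 ,
        0.00049423]), 'tau': array([ 1.61333890e-03, -3.96847522e+01, -3.03852439e+01,  3.62575207e-06,
        9.49742447e-03, -2.11072921e-05]), 'tcp_pos': array([0.2268654 , 0.58194246, 0.40333651]), 'orientation': array([-3.13914402e+00, -2.88664306e-04,  2.76975941e+00]), 'contact_force': array([-0.51265926, -0.33702732, -0.64059549]), 'moment': array([ 0.01606369, -0.05111772, -0.03004094]), 'opening': 1.0005517549413487}
scene 45.623826425798796 317.6066322267804 197.00107650139822 [[0.781, -0.391, 0.487, 0.04], [-0.625, -0.486, 0.611, -0.489], [-0.003, -0.782, -0.624, 0.741], [0.0, 0.0, 0.0, 1.0]]
side 49.025352017523986 322.2291827035191 201.8220182726711 [[-0.998, -0.008, 0.067, 0.502], [-0.064, 0.414, -0.908, 1.082], [-0.021, -0.91, -0.414, 0.491], [0.0, 0.0, 0.0, 1.0]]
wrist 58.520034935728795 322.1054512372085 202.57516192150717 [[0.363, 0.887, 0.287, 0.154], [0.932, -0.345, -0.114, 0.609], [-0.002, 0.308, -0.951, 0.372], [0.0, 0.0, 0.0, 1.0]]
```

View pics/scene0.png

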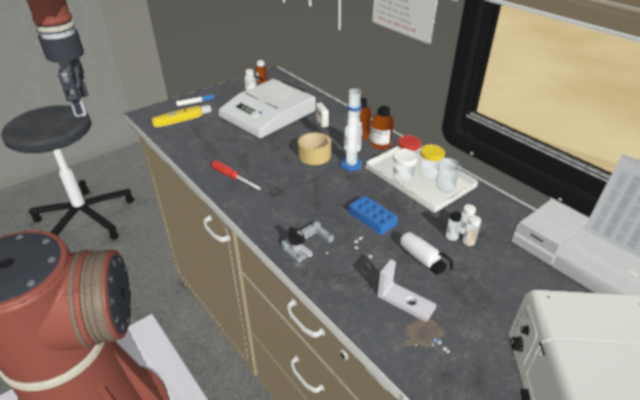

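View pics/side0.png

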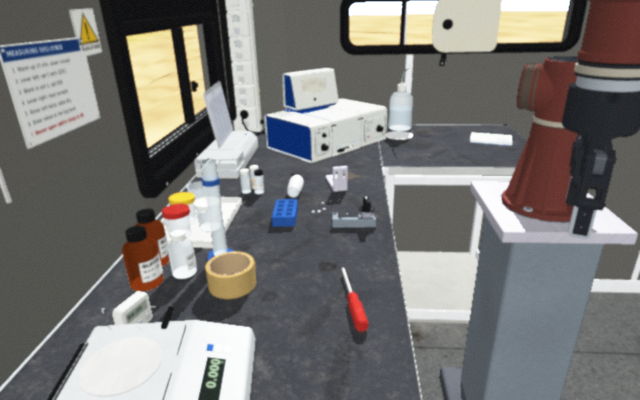

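View pics/wrist0.png

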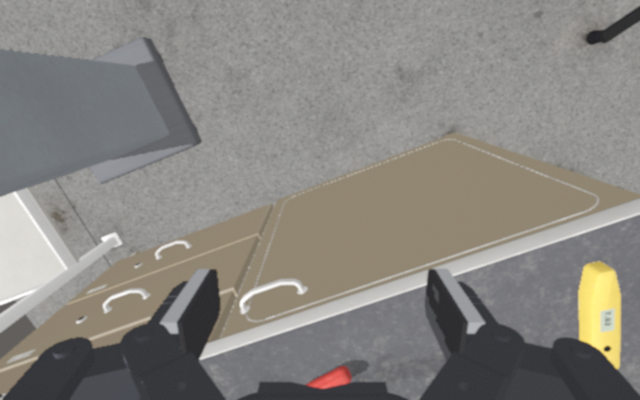

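The scene view shows the bracket at about (405,295), the dock and cam at (305,240), the rack at (373,214), the lamp at (425,252) and the driver at (235,175). I'll enlarge the work area.

```bash
cat > h.py <<'E'
import cv2,numpy as np
from bench import ctrl
def load(n):return dict(np.load(n+".npz"))
def grab(n,tag):
    f=ctrl.grab_frame(n);np.savez(f"{n}{tag}.npz",**f);return f
def foc(f):return 200/np.tan(np.radians(float(f["vfov"]))/2)
def ray(f,uv,z):
    uv=np.atleast_2d(np.float64(uv));F=foc(f);T=f["world_from_camera"]
    d=np.c_[(uv[:,0]-f["cx"])/F,(uv[:,1]-f["cy"])/F,np.ones(len(uv))]@T[:3,:3].T
    o=T[:3,3];return o+d*((z-o[2])/d[:,2])[:,None]
def proj(f,P):
    T=f["world_from_camera"];c=(np.atleast_2d(P)-T[:3,3])@T[:3,:3];F=foc(f)
    return np.c_[c[:,0]/c[:,2]*F+f["cx"],c[:,1]/c[:,2]*F+f["cy"]]
def cloud(f):
    z=f["z_map"];v,u=np.mgrid[0:400,0:640];F=foc(f);T=f["world_from_camera"]
    c=np.stack([(u-f["cx"])/F*z,(v-f["cy"])/F*z,z],-1)
    return c@T[:3,:3].T+T[:3,3]
def crop(f,x0,y0,w,h,s,name):
    im=f["color"][y0:y0+h,x0:x0+w];im=cv2.resize(im,None,fx=s,fy=s,interpolation=cv2.INTER_CUBIC)
    for x in range((x0+9)//10*10,x0+w,10):
        cv2.line(im,((x-x0)*s,0),((x-x0)*s,6 if x%50 else 14),(0,255,255),1)
        if x%20==0: cv2.putText(im,str(x),((x-x0)*s-10,24),0,.4,(0,255,255),1)
    for y in range((y0+9)//10*10,y0+h,10):
        cv2.line(im,(0,(y-y0)*s),(6,(y-y0)*s),(0,255,255),1);cv2.putText(im,str(y),(8,(y-y0)*s+4),0,.4,(0,255,255),1)
    cv2.imwrite("pics/"+name,im)
def tri(f1,uv1,f2,uv2):
    def P(f):
        T=np.linalg.inv(f["world_from_camera"]);F=foc(f)
        return np.array([[F,0,f["cx"]],[0,F,f["cy"]],[0,0,1]])@T[:3]
    X=cv2.triangulatePoints(P(f1),P(f2),np.float64(uv1).reshape(2,1),np.float64(uv2).reshape(2,1))
    return (X[:3]/X[3]).ravel()
E
python3 - <<'E'
from h import *
a=load("scene0");b=load("side0")
crop(a,270,205,180,130,4,"c1.png");crop(b,265,160,130,85,6,"c2.png")
P=cloud(a)
for uv in[(340,270),(300,290),(410,301),(373,214),(388,275),(425,320)]:
    print(uv,P[uv[1],uv[0]])
E
```

```text
(340, 270) [ 0.50363603  0.01781429 -0.00320077]
(300, 290) [ 0.40518979  0.02686054 -0.00265184]
(410, 301) [ 0.55731749 -0.13060683 -0.00311363]
(373, 214) [0.66477438 0.08794532 0.01825745]
(388, 275) [ 0.53304012 -0.08729056  0.05163277]
(425, 320) [ 0.54204576 -0.18171273  0.00243859]
```

View pics/c1.png

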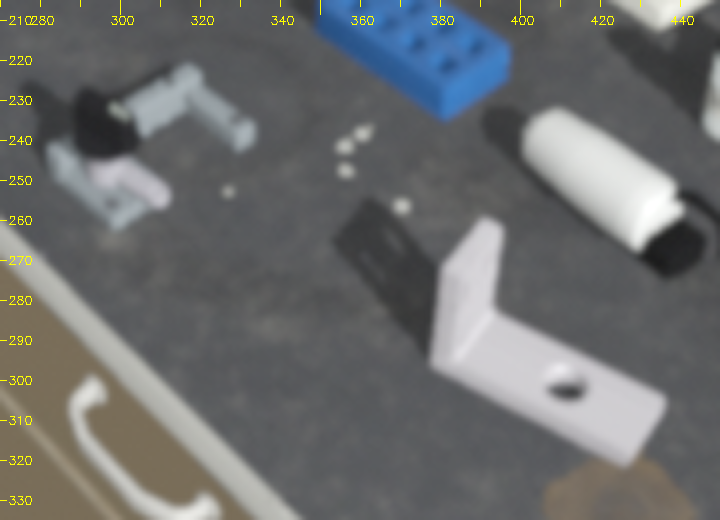

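View pics/c2.png

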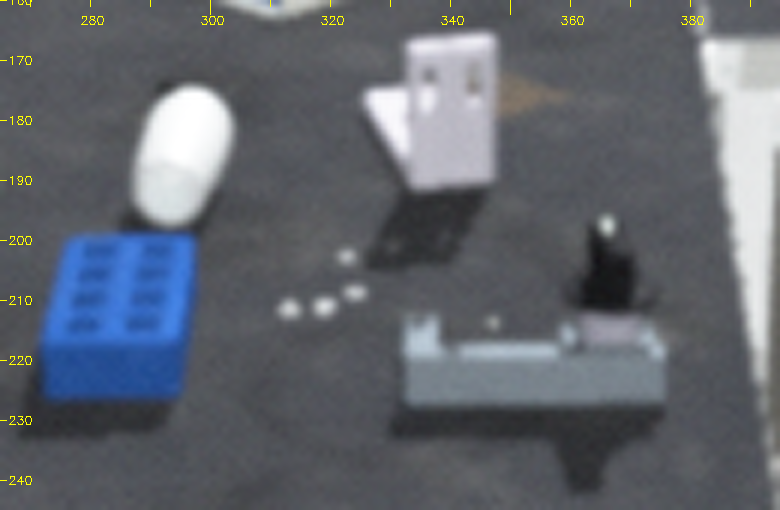

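Run:
```python
from h import *
a=load("scene0");b=load("side0")
np.set_printoptions(precision=4,suppress=True)
print("heel side",ray(b,[(333,191.8),(347.5,190.7)],0))
print("heel near scene",ray(a,[(377.3,296.5)],0))
print("toe side",ray(b,[(332.8,166.8),(347.7,165.3)],0.07))
print("toe scene near-outer, far inner",ray(a,[(380.5,271.5),(396,261.5)],0.07))
print("legend scene top",ray(a,[(426,322),(436.5,304.5)],0.01))
print("dock back side z0",ray(b,[(332.5,227.7),(375.5,227.7)],0))
print("dock back top",ray(b,[(332.5,218.5)],0.022))
# scene dock: far guide bar end top, near block corner bottom
print("guide bar end(top)z14",ray(a,[(330,242),(334,237)],0.014))
print("near block outer near corner z0, z9",ray(a,[(299,262)],0),ray(a,[(299,259.5)],0.009))
print("tongue tip",ray(a,[(311,255.5)],0.016))
print("tips side grip top",ray(b,[(366,197)],0.061))
for n,f in(("sc",a),("sd",b)):
  P=cloud(f)
  hsv=cv2.cvtColor(f["color"],cv2.COLOR_BGR2HSV)
  w=(np.abs(P[...,0]-.53)<.08)&(P[...,1]>-.25)&(P[...,1]<-.05)&(hsv[...,2]>130)&(hsv[...,1]<60)
  q=P[w];print(n,len(q),np.percentile(q,[1,50,99],axis=0))
```

```text
heel side [[ 0.5551 -0.0659  0.    ]
 [ 0.514  -0.0745  0.    ]]
heel near scene [[ 0.5131 -0.084   0.    ]]
toe side [[ 0.5555 -0.081   0.07  ]
 [ 0.5138 -0.0937  0.07  ]]
toe scene near-outer, far inner [[ 0.5151 -0.0829  0.07  ]
 [ 0.5567 -0.0831  0.07  ]]
legend scene top [[ 0.5349 -0.189   0.01  ]
 [ 0.5815 -0.1745  0.01  ]]
dock back side z0 [[0.5471 0.1526 0.    ]
 [0.4446 0.1501 0.    ]]
dock back top [[0.5471 0.1474 0.022 ]]
guide bar end(top)z14 [[0.5297 0.0823 0.014 ]
 [0.5468 0.0889 0.014 ]]
near block outer near corner z0, z9 [[ 0.4485  0.0878 -0.    ]] [[0.4479 0.0866 0.009 ]]
tongue tip [[0.4708 0.0744 0.016 ]]
tips side grip top [[0.4673 0.1074 0.061 ]]
sc 1951 [[ 0.514  -0.2476 -0.0032]
 [ 0.5503 -0.142   0.0093]
 [ 0.5852 -0.075   0.5711]]
sd 448 [[ 0.5147 -0.2321 -0.0002]
 [ 0.5383 -0.079   0.0253]
 [ 0.5806 -0.0684  0.0716]]
```

```bash
python3 - <<'E'
from h import *
a=load("scene0");P=cloud(a).reshape(-1,3)
m=(P[:,0]>.4)&(P[:,0]<.8)&(P[:,1]>-.6)&(P[:,1]<.25)&(P[:,2]>.03)&(P[:,2]<.5)
H=np.zeros((17,8))
for p in P[m]:H[int((p[1]+.6)/.05),int((p[0]-.4)/.05)]=max(H[int((p[1]+.6)/.05),int((p[0]-.4)/.05)],p[2])
print(np.round(H,2))
E
python3 -m crank '[{"x":-150,"y":-135,"z":-15,"wz":0.4,"gripper":0.2},{"x":-300,"y":-270,"z":-15,"wz":0.7,"gripper":0.2},{"x":-300,"y":-270,"z":-15,"wz":0.7,"gripper":0.2},{"x":-300,"y":-270,"z":-15,"wz":0.8,"gripper":0.2},{"x":-451,"y":-406,"z":-15,"wz":0.98,"gripper":0.2},{"x":-451,"y":-406,"z":-15,"wz":0.98,"gripper":0.2},{"x":-451,"y":-406,"z":-15,"wz":0.98,"gripper":0.2},{"x":-451,"y":-406,"z":-15,"wz":0.98,"gripper":0.2},{"x":-451,"y":-406,"z":-15,"wz":0.98,"gripper":0.2},{"x":-451,"y":-406,"z":-15,"wz":0.98,"gripper":0.2},{"x":-451,"y":-406,"z":-15,"wz":0.98,"gripper":0.2},{"x":-451,"y":-406,"z":-15,"wz":0.98,"gripper":0.2}]' 60
```

```text
[[0.   0.   0.   0.   0.   0.   0.   0.  ]
 [0.   0.   0.   0.13 0.   0.   0.   0.  ]
 [0.   0.   0.13 0.13 0.13 0.13 0.   0.  ]
 [0.   0.   0.13 0.13 0.13 0.13 0.13 0.13]
 [0.   0.   0.13 0.13 0.13 0.13 0.13 0.  ]
 [0.   0.   0.   0.13 0.13 0.13 0.   0.  ]
 [0.   0.   0.   0.   0.11 0.   0.   0.  ]
 [0.   0.   0.   0.   0.   0.   0.   0.  ]
 [0.   0.   0.   0.   0.   0.   0.   0.  ]
 [0.   0.   0.   0.   0.03 0.04 0.   0.07]
 [0.   0.   0.07 0.07 0.04 0.04 0.06 0.07]
 [0.   0.   0.   0.   0.04 0.04 0.   0.  ]
 [0.   0.   0.   0.   0.   0.   0.   0.  ]
 [0.   0.06 0.   0.   0.   0.   0.   0.  ]
 [0.04 0.06 0.   0.   0.   0.   0.   0.  ]
 [0.   0.   0.   0.   0.   0.   0.   0.  ]
 [0.   0.   0.   0.   0.   0.   0.   0.  ]]$[0]: bad value
```

```bash
python3 -m crank '[{"x":-50,"y":-45,"z":-5,"wx":0,"wy":0,"wz":0.1,"gripper":0.2}]' 60; python3 -m crank --help | head -30
```

```text
t: 0.25
tcp_pos: [0.2479, 0.5399, 0.4069]
orientation: [-3.141, -0.002, 2.672]
contact_force: [1.2, -1.3, 0.8]
opening: 0.86invalid input: not JSON, or not a number
```

```bash
python3 -m crank '[{"x":-145,"y":-106,"z":-10,"wx":0,"wy":0,"wz":0.3,"gripper":0.2},{"x":-290,"y":-212,"z":-10,"wx":0,"wy":0,"wz":0.6,"gripper":0.2},{"x":-290,"y":-212,"z":-10,"wx":0,"wy":0,"wz":0.6,"gripper":0.2},{"x":-290,"y":-212,"z":-10,"wx":0,"wy":0,"wz":0.7,"gripper":0.2},{"x":-435,"y":-319,"z":-10,"wx":0,"wy":0,"wz":0.88,"gripper":0.2},{"x":-435,"y":-319,"z":-10,"wx":0,"wy":0,"wz":0.88,"gripper":0.2},{"x":-435,"y":-319,"z":-10,"wx":0,"wy":0,"wz":0.88,"gripper":0.2},{"x":-435,"y":-319,"z":-10,"wx":0,"wy":0,"wz":0.88,"gripper":0.2},{"x":-435,"y":-319,"z":-10,"wx":0,"wy":0,"wz":0.88,"gripper":0.2},{"x":-435,"y":-319,"z":-10,"wx":0,"wy":0,"wz":0.88,"gripper":0.2},{"x":-435,"y":-319,"z":-10,"wx":0,"wy":0,"wz":0.88,"gripper":0.2},{"x":-435,"y":-319,"z":-10,"wx":0,"wy":0,"wz":0.88,"gripper":0.2}]' 60
```

```text
t: 1.45
tcp_pos: [0.4935, 0.0521, 0.4184]
orientation: [3.141, 0.002, 1.784]
contact_force: [0.3, 0.9, -0.2]
opening: 0.601
```

Run:
```python
from h import *
f=grab("wrist",1);cv2.imwrite("pics/w1.png",f["color"]);s=ctrl.sense();print(s["tcp_pos"],s["orientation"],s["joint_pos"])
```

```text
[0.49258224 0.05390734 0.41815136] [-3.14100626e+00 -2.67305687e-04  1.78527023e+00] [-3.27653874e-02 -7.53203374e-02  1.89781501e+00  1.19413951e-04
  1.31973196e+00 -2.47269074e-01]
```

View pics/w1.png

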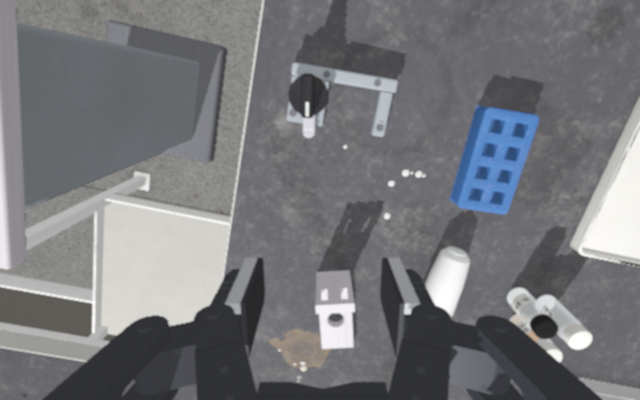

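The wrist view shows the dock at (345,100), with the cam at (308,95) and its tongue pointing down. The bracket is at (335,310) between the fingers.

Run:
```python
from h import *
f=load("wrist1");crop(f,275,50,135,100,5,"c3.png");crop(f,300,260,70,100,6,"c4.png")
```

```text
(no output)
```

View pics/c3.png

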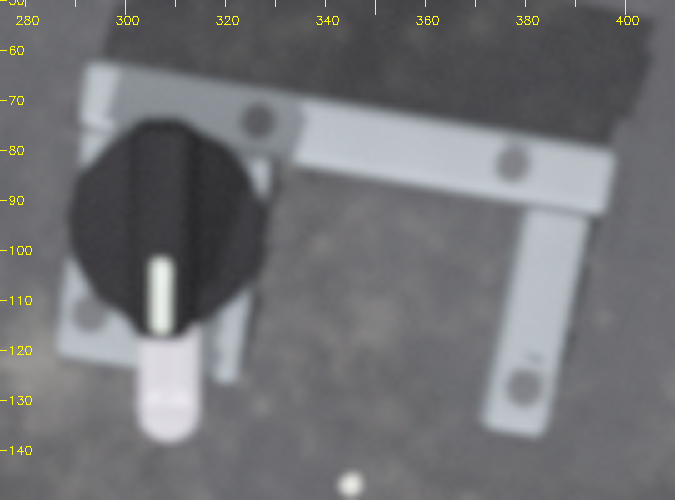

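View pics/c4.png

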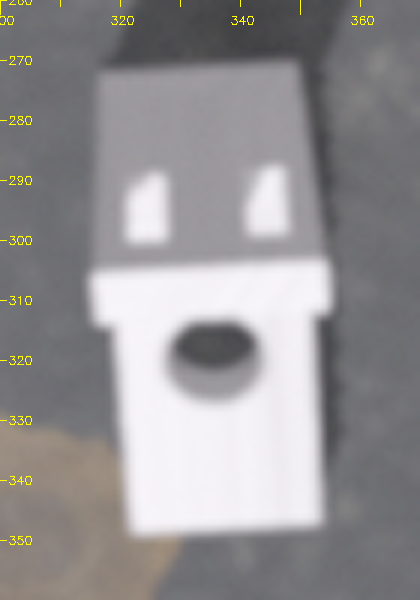

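Run:
```python
from h import *
np.set_printoptions(precision=4,suppress=True)
f=load("wrist1")
hl=ray(f,[(316.5,271.8),(349.5,269.8)],0);to=ray(f,[(315,305),(355,303)],.07);le=ray(f,[(321.5,348.5),(353.5,347)],.01)
for n,q in(("heel",hl),("toe",to),("end",le)):print(n,q[:,:2].tolist(),q.mean(0),np.degrees(np.arctan2(*(q[1]-q[0])[1::-1])),np.linalg.norm(q[1]-q[0]))
d=le.mean(0)-hl.mean(0);print("len",np.linalg.norm(d),"az",np.degrees(np.arctan2(d[1],d[0])))
print("stop back L,R, front R (z22)",ray(f,[(292,63),(397.5,81),(395.5,92.8)],.022))
print("stop front edge",ray(f,[(334.5,83.5),(380,91.5)],.022))
g=ray(f,[(372,135.3),(384,138)],.014);print("guide end",g)
print("guide inner edge root",ray(f,[(381,92.5)],.014))
print("block end L",ray(f,[(286.5,121)],.009), "block R end",ray(f,[(322.5,126)],.009))
print("grip bar ends z61 near", ray(f,[(307,118)],.061),"disc bottom/ L/R z38",ray(f,[(288.5,94),(328.5,94)],.038))
print("tongue tip z19",ray(f,[(308.5,138)],.019),ray(f,[(302.5,118),(315.5,118)],.019))
```

```text
heel [[0.5171961440946947, -0.08315439548838921], [0.5557579798194637, -0.07205864164487863]] [ 0.5365 -0.0776  0.    ] 16.05260417798179 0.040126436769539496
toe [[0.5164794587932706, -0.0827785520576845], [0.5561202446136665, -0.07180923618669902]] [ 0.5363 -0.0773  0.07  ] 15.467720276447572 0.04113049709322698
end [[0.5452175008215778, -0.18412188564606152], [0.5846914821468961, -0.17325915742956938]] [ 0.565  -0.1787  0.01  ] 15.386214099405471 0.04094134909815447
len 0.10549378962361754 az -74.26638697864654
stop back L,R, front R (z22) [[0.446  0.1423 0.022 ]
 [0.5487 0.1479 0.022 ]
 [0.5497 0.137  0.022 ]]
stop front edge [[0.4896 0.1328 0.022 ]
 [0.5346 0.135  0.022 ]]
guide end [[0.5391 0.0916 0.014 ]
 [0.5519 0.0915 0.014 ]]
guide inner edge root [[0.5371 0.1344 0.014 ]]
block end L [[0.4497 0.0866 0.009 ]] block R end [[0.4872 0.0895 0.009 ]]
grip bar ends z61 near [[0.4709 0.0987 0.061 ]] disc bottom/ L/R z38 [[0.4492 0.1144 0.038 ]
 [0.4857 0.1223 0.038 ]]
tongue tip z19 [[0.4755 0.0757 0.019 ]] [[0.4656 0.094  0.019 ]
 [0.4784 0.0967 0.019 ]]
```

Run:
```python
from h import *
np.set_printoptions(precision=3,suppress=True)
P=cloud(load("scene0")).reshape(-1,3)
for q in ((.590,-.272),(.594,-.287),(.581,-.239)):
    m=(P[:,2]>.02)&(P[:,2]<.4)&(np.hypot(P[:,0]-q[0],P[:,1]-q[1])<.15)&(P[:,1]<-.2)
    Q=P[m];d=np.hypot(Q[:,0]-q[0],Q[:,1]-q[1])
    print(q,[(d[h].min(),Q[h][d[h].argmin()]) for h in (Q[:,2]>.02,Q[:,2]>.08,Q[:,2]>.11) if h.any()])
m=(P[:,2]>.05)&(P[:,2]<.2)&(P[:,1]<-.2)&(P[:,0]<.72)&(P[:,0]>.45)
Q=P[m];print(Q[Q[:,1].argmax()],Q[Q[:,0].argmin()])
for x in np.arange(.5,.72,.02):
    k=Q[(Q[:,0]>=x)&(Q[:,0]<x+.02)];print(round(x,2),k[k[:,1].argmax()] if len(k) else None)
```

```text
(0.59, -0.272) [(np.float64(0.04498365208081031), array([ 0.595, -0.317,  0.046])), (np.float64(0.04794800478319896), array([ 0.621, -0.309,  0.101])), (np.float64(0.049211651409170803), array([ 0.616, -0.314,  0.113]))]
(0.594, -0.287) [(np.float64(0.0297060836882476), array([ 0.595, -0.317,  0.046])), (np.float64(0.03453576567881033), array([ 0.621, -0.309,  0.101])), (np.float64(0.03461993262903291), array([ 0.616, -0.314,  0.113]))]
(0.581, -0.239) [(np.float64(0.0789694933533222), array([ 0.595, -0.317,  0.046])), (np.float64(0.07949861138057306), array([ 0.632, -0.3  ,  0.118])), (np.float64(0.07949861138057306), array([ 0.632, -0.3  ,  0.118]))]
[ 0.635 -0.299  0.071] [ 0.508 -0.434  0.119]
0.5 [ 0.52  -0.421  0.102]
0.52 [ 0.54  -0.4    0.111]
0.54 [ 0.555 -0.374  0.113]
0.56 [ 0.58  -0.353  0.088]
0.58 [ 0.592 -0.318  0.053]
0.6 [ 0.619 -0.311  0.058]
0.62 [ 0.635 -0.299  0.071]
0.64 [ 0.642 -0.306  0.126]
0.66 [ 0.661 -0.327  0.128]
0.68 [ 0.68  -0.342  0.128]
0.7 [ 0.702 -0.362  0.127]
```

```bash
cat >> h.py <<'E'
from scipy.spatial.transform import Rotation as R
def cur():
    s=ctrl.sense();return s["tcp_pos"],R.from_euler("xyz",s["orientation"])
def tool(yawdir_u,tilt):
    """u: horizontal dir of tool x when pointing down; tilt>0: tool z leans toward u"""
    u=np.array([np.cos(yawdir_u),np.sin(yawdir_u),0]);d=np.array([0,0,-1.])
    z=np.cos(tilt)*d+np.sin(tilt)*u;x=np.cos(tilt)*u-np.sin(tilt)*d;y=np.cross(z,x)
    return R.from_matrix(np.c_[x,y,z])
def delta(G,Rt,p=None,r=None,gp=.155):
    if p is None:p,r=cur()
    t=np.asarray(G)-gp*Rt.as_matrix()[:,2]
    return np.round(r.inv().apply(t-p)*1000,1),np.round((r.inv()*Rt).as_rotvec(),4)
E
python3 - <<'E'
from h import *
T=tool(np.radians(105.5),np.radians(30))
print(delta([.5605,-.1643,.102],T))
E
```

```text
(array([-305.1,   24.4,  181.8]), array([ 0.0141,  0.5232, -0.0549]))
```

```bash
python3 -m crank '[{"x":-150,"y":12,"z":60,"wx":0.005,"wy":0.25,"wz":-0.03,"gripper":0.4},{"x":-150,"y":12,"z":60,"wx":0.005,"wy":0.25,"wz":-0.03,"gripper":0.4},{"x":-305,"y":24,"z":100,"wx":0.014,"wy":0.523,"wz":-0.055,"gripper":0.4},{"x":-305,"y":24,"z":100,"wx":0.014,"wy":0.523,"wz":-0.055,"gripper":0.4},{"x":-305,"y":24,"z":182,"wx":0.014,"wy":0.523,"wz":-0.055,"gripper":0.4},{"x":-305,"y":24,"z":182,"wx":0.014,"wy":0.523,"wz":-0.055,"gripper":0.4},{"x":-305,"y":24,"z":182,"wx":0.014,"wy":0.523,"wz":-0.055,"gripper":0.4},{"x":-305,"y":24,"z":182,"wx":0.014,"wy":0.523,"wz":-0.055,"gripper":0.4},{"x":-305,"y":24,"z":182,"wx":0.014,"wy":0.523,"wz":-0.055,"gripper":0.4},{"x":-305,"y":24,"z":182,"wx":0.014,"wy":0.523,"wz":-0.055,"gripper":0.4}]' 60
python3 - <<'E'
from h import *
f=grab("wrist",2);cv2.imwrite("pics/w2.png",f["color"])
p,r=cur();print(p,ctrl.sense()["joint_pos"],p+.155*r.as_matrix()[:,2])
print(delta([.5605,-.1643,.024],tool(np.radians(105.5),np.radians(30))))
E
```

```text
t: 2.5
tcp_pos: [0.582, -0.2351, 0.2372]
orientation: [3.14, -0.524, 1.848]
contact_force: [-0.6, 0.3, -0.1]
opening: 0.7
[ 0.58222113 -0.23496931  0.23813397] [-0.56576114  0.50549659  1.60740125  0.34320286  1.44158065 -0.95978803] [ 0.56134879 -0.16044472  0.10383791]
(array([-43. ,  -2.2,  67.4]), array([-0.0013,  0.0008,  0.0066]))
```

View pics/w2.png

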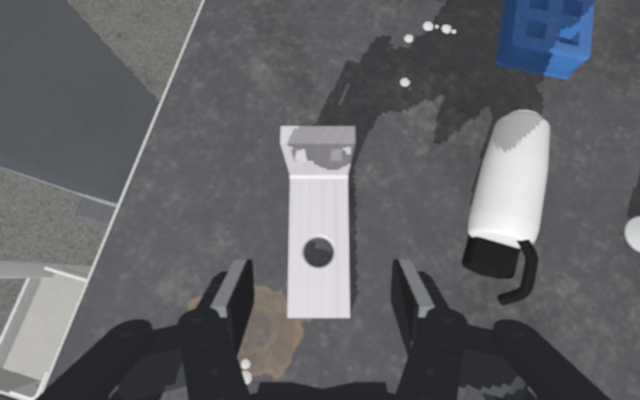

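Bracket leg at columns 288–350, centred between the fingers (240 and 405). Descending.

```bash
python3 -m crank '[{"x":-22,"y":-1,"z":34,"wx":0,"wy":0,"wz":0.006,"gripper":0.3},{"x":-38,"y":-2,"z":59,"wx":0,"wy":0,"wz":0.006,"gripper":0.3},{"x":-38,"y":-2,"z":59,"wx":0,"wy":0,"wz":0.006,"gripper":0.2},{"x":-43,"y":-2,"z":67,"wx":0,"wy":0,"wz":0.006,"gripper":0.2},{"x":-43,"y":-2,"z":67,"wx":0,"wy":0,"wz":0.006,"gripper":0.2},{"x":-43,"y":-2,"z":67,"wx":0,"wy":0,"wz":0.006,"gripper":0.2}]' 60
python3 - <<'E'
from h import *
f=grab("wrist",3);cv2.imwrite("pics/w3.png",f["color"])
p,r=cur();print(p,p+.155*r.as_matrix()[:,2],ctrl.sense()["contact_force"])
print(delta([.5605,-.1643,.022],tool(np.radians(105.5),np.radians(30))))
f=grab("side",3);crop(f,290,120,120,90,6,"s3.png")
E
```

```text
t: 3.15
tcp_pos: [0.5817, -0.2408, 0.1589]
orientation: [-3.141, -0.521, 1.841]
contact_force: [-0.2, 0.0, 1.0]
opening: 0.603
[ 0.581645   -0.24094821  0.15882512] [ 0.56103499 -0.16658968  0.02439656] [ 0.09400677 -0.07267986  0.26059604]
(array([0.5, 0.1, 3.2]), array([ 0.0001,  0.0025, -0.0004]))
```

View pics/w3.png

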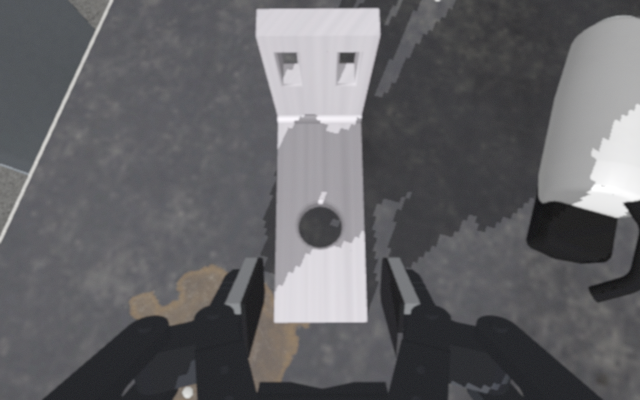

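View pics/s3.png

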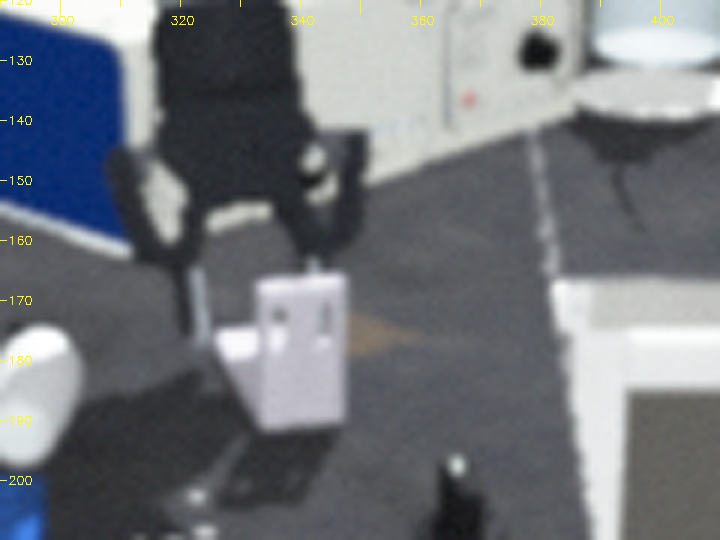

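```bash
python3 -m crank '[{"x":-1.5,"y":0,"z":3,"wx":0,"wy":0,"wz":0,"gripper":0.1},{"x":-2.5,"y":0,"z":5,"wx":0,"wy":0,"wz":0,"gripper":0.05},{"x":-2.5,"y":0,"z":5,"wx":0,"wy":0,"wz":0,"gripper":0.05}]' 60
python3 -m crank '[{"x":0,"y":0,"z":0,"wx":0,"wy":0,"wz":0,"gripper":-0.5},{"x":0,"y":0,"z":0,"wx":0,"wy":0,"wz":0,"gripper":-0.5},{"x":0,"y":0,"z":0,"wx":0,"wy":0,"wz":0,"gripper":-0.5}]' 80
python3 - <<'E'
from h import *
f=grab("wrist",4);cv2.imwrite("pics/w4.png",f["color"])
p,r=cur();print(p,p+.155*r.as_matrix()[:,2],ctrl.sense()["contact_force"])
print(delta([.5605,-.1643,.022],tool(np.radians(105.5),np.radians(30))))
E
```

```text
t: 3.55
tcp_pos: [0.5811, -0.2409, 0.1522]
orientation: [-3.14, -0.523, 1.84]
contact_force: [-0.1, -0.4, 4.5]
opening: 0.523
t: 3.85
tcp_pos: [0.5815, -0.241, 0.1531]
orientation: [-3.141, -0.523, 1.84]
contact_force: [-0.8, -0.7, 7.4]
opening: 0.439
[ 0.58151588 -0.24104471  0.15314454] [ 0.56084366 -0.16644847  0.0188573 ] [-0.41330045  0.76150187  7.35516744]
(array([ 3.3,  0.3, -1.6]), array([ 0.0001,  0.0007, -0.001 ]))
```

View pics/w4.png

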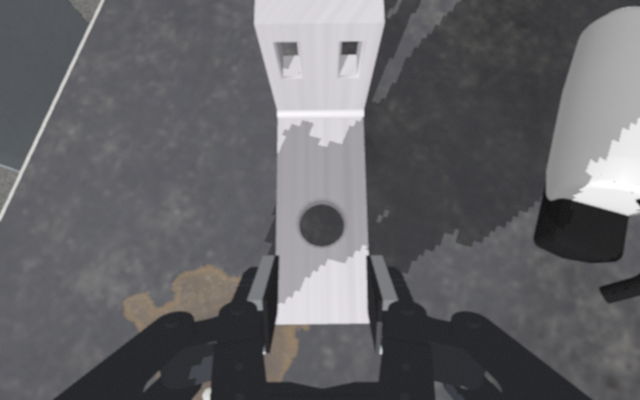

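```bash
cat > arc.py <<'E'
from h import *
import sys
psi=np.radians(105.5);u=np.array([np.cos(psi),np.sin(psi),0]);Z=np.array([0,0,1.])
heel=np.array([.5365,-.0776,0])
def G(th,lift=0,s=.0921,h=.0189):
    th=np.radians(th);bx=-u*np.cos(th)+Z*np.sin(th);bz=Z*np.cos(th)+u*np.sin(th)
    return heel+s*bx+h*bz+Z*lift
def rows(ths,lift,th0,p=None,r=None):
    for t in ths:print(t,*delta(G(t,lift),tool(psi,np.radians(30-t)),p,r))
E
python3 - <<'E'
from arc import *
p,r=cur()
# take nominal start pose so offsets cancel
r=tool(psi,np.radians(30));p=G(0)-.155*r.as_matrix()[:,2]
rows([6,12,18,24,30,36,42,48],.002,0,p,r)
E
```

```text
6 [24.1 -0.  -7.9] [ 0.     -0.1047  0.    ]
12 [ 47.7  -0.  -11.6] [ 0.     -0.2094  0.    ]
18 [ 71.6  -0.  -12.8] [-0.     -0.3142  0.    ]
24 [ 95.5  -0.  -11.5] [ 0.     -0.4189 -0.    ]
30 [119.1  -0.   -7.8] [ 0.     -0.5236  0.    ]
36 [142.2  -0.   -1.5] [ 0.     -0.6283 -0.    ]
42 [164.5  -0.    7.1] [ 0.    -0.733  0.   ]
48 [185.8  -0.   18. ] [ 0.     -0.8378  0.    ]
```

```bash
python3 -m crank '[{"x":13,"y":0,"z":-5,"wx":0,"wy":-0.05,"wz":0,"gripper":-0.5},{"x":24,"y":0,"z":-8,"wx":0,"wy":-0.105,"wz":0,"gripper":-0.5},{"x":48,"y":0,"z":-11.5,"wx":0,"wy":-0.209,"wz":0,"gripper":-0.5},{"x":71.5,"y":0,"z":-13,"wx":0,"wy":-0.314,"wz":0,"gripper":-0.5},{"x":95.5,"y":0,"z":-11.5,"wx":0,"wy":-0.419,"wz":0,"gripper":-0.5},{"x":119,"y":0,"z":-8,"wx":0,"wy":-0.524,"wz":0,"gripper":-0.5},{"x":142,"y":0,"z":-1.5,"wx":0,"wy":-0.628,"wz":0,"gripper":-0.5},{"x":164.5,"y":0,"z":7,"wx":0,"wy":-0.733,"wz":0,"gripper":-0.5},{"x":164.5,"y":0,"z":7,"wx":0,"wy":-0.733,"wz":0,"gripper":-0.5}]' 80
python3 - <<'E'
from arc import *
f=grab("scene",5);crop(f,330,170,140,150,4,"s5.png")
f=grab("side",5);crop(f,290,120,120,90,6,"s5b.png")
p,r=cur();print(p,ctrl.sense()["joint_pos"],ctrl.sense()["opening"])
print(delta(G(42,.002),tool(psi,np.radians(-12))))
E
```

```text
t: 4.8
tcp_pos: [0.5411, -0.097, 0.2275]
orientation: [-3.139, 0.21, 1.845]
contact_force: [-0.7, 0.2, -1.2]
opening: 0.438
[ 0.54171559 -0.09903648  0.22720845] [-0.2654987   0.26708422  1.93158253 -0.23961411  0.85245221 -0.38695716] 0.4386003500409479
(array([-1.9,  0.7, -1.7]), array([-0.0027, -0.0017,  0.0012]))
```

View pics/s5.png

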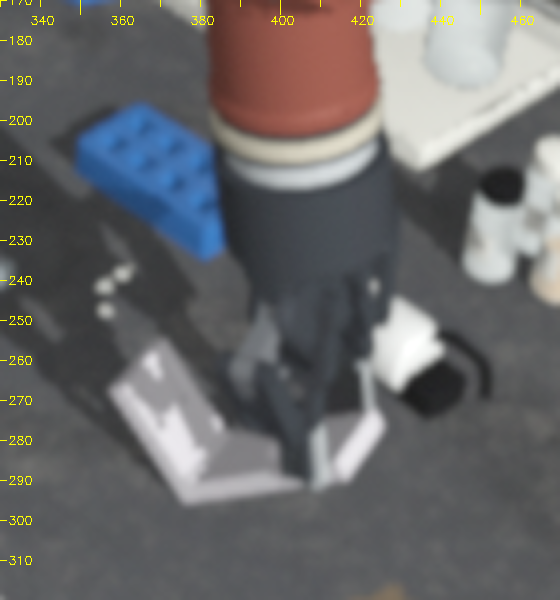

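View pics/s5b.png

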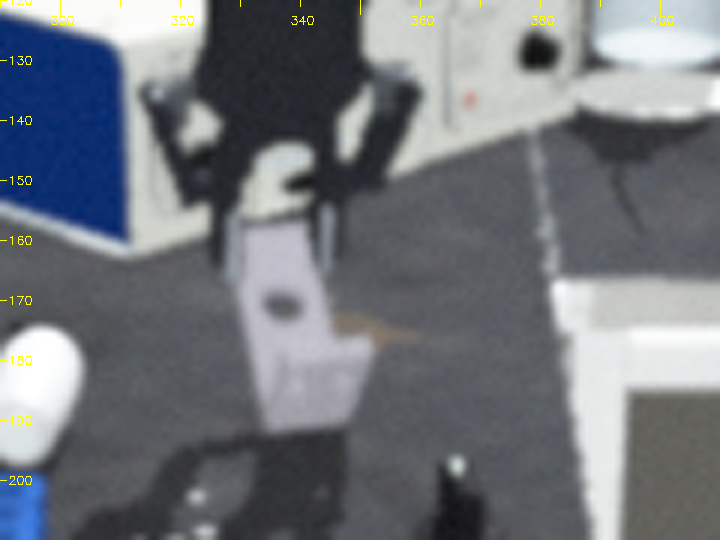

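The bracket is tipped about 42° and its heel is still down, with the heel edge at about (376,295) in the scene view. Continuing.

Run:
```python
from arc import *
p,r=cur()
rows([48,54,60,66,72,78,84,90],.002,0,p,r)
```

```text
48 [21.2  0.7 -7.8] [-0.0026 -0.1065  0.0013]
54 [ 44.8   0.7 -11.5] [-0.0026 -0.2112  0.0015]
60 [ 68.7   0.7 -12.7] [-0.0025 -0.3159  0.0016]
66 [ 92.6   0.8 -11.4] [-0.0024 -0.4206  0.0017]
72 [116.2   0.8  -7.5] [-0.0023 -0.5253  0.0019]
78 [139.3   0.9  -1.3] [-0.0023 -0.63    0.002 ]
84 [161.6   0.9   7.4] [-0.0022 -0.7348  0.0021]
90 [182.9   1.   18.3] [-0.0021 -0.8395  0.0023]
```

```bash
python3 -m crank '[{"x":21,"y":0.7,"z":-8,"wx":-0.002,"wy":-0.106,"wz":0.001,"gripper":-0.5},{"x":45,"y":0.7,"z":-11.5,"wx":-0.002,"wy":-0.211,"wz":0.001,"gripper":-0.5},{"x":68.5,"y":0.7,"z":-12.5,"wx":-0.002,"wy":-0.316,"wz":0.002,"gripper":-0.5},{"x":92.5,"y":0.8,"z":-11.5,"wx":-0.002,"wy":-0.421,"wz":0.002,"gripper":-0.5},{"x":116,"y":0.8,"z":-7.5,"wx":-0.002,"wy":-0.525,"wz":0.002,"gripper":-0.5},{"x":139,"y":0.9,"z":-1.5,"wx":-0.002,"wy":-0.63,"wz":0.002,"gripper":-0.5},{"x":139,"y":0.9,"z":-1.5,"wx":-0.002,"wy":-0.63,"wz":0.002,"gripper":-0.5}]' 80
python3 - <<'E'
from arc import *
f=grab("scene",6);crop(f,330,170,140,150,4,"s6.png")
p,r=cur();print(p,ctrl.sense()["joint_pos"],ctrl.sense()["opening"])
print(delta(G(78,.002),tool(psi,np.radians(-48))))
rows([84,90],.002,0,p,r)
E
```

```text
t: 5.6
tcp_pos: [0.5066, 0.0327, 0.1985]
orientation: [-3.136, 0.841, 1.847]
contact_force: [0.2, -0.8, -0.3]
opening: 0.438
[0.50682565 0.03194392 0.1989682 ] [ 0.1147727   0.32025688  2.03978432 -1.08167823  0.98305352  0.57620448] 0.4374865965112844
(array([ 0.1, -0.7, -1.3]), array([-0.0023,  0.0002,  0.0015]))
84 [23.2 -0.7 -7.4] [-0.0022 -0.1045  0.0016]
90 [ 46.9  -0.6 -11.2] [-0.0021 -0.2093  0.0018]
```

View pics/s6.png

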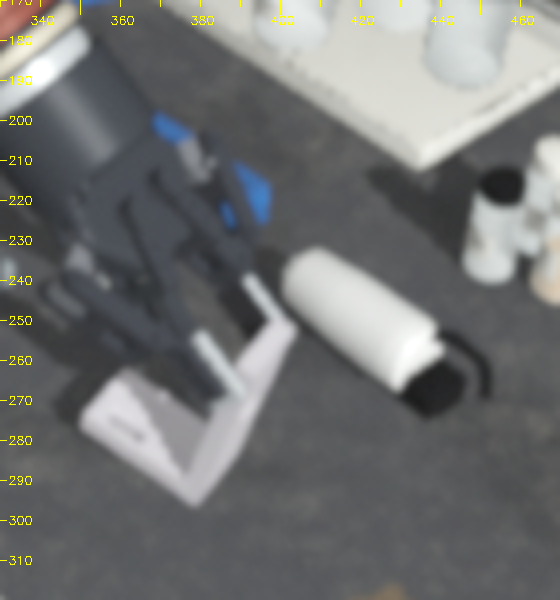

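Joint 4 is at -1.08, close to its -1.13 limit, and the bracket is at 78°, past its 63° balance point. I'll release gently so it settles onto its short leg, then regrasp from above.

```bash
python3 -m crank '[{"x":1,"y":0,"z":1,"wx":0,"wy":0,"wz":0,"gripper":-0.5},{"x":1,"y":0,"z":1,"wx":0,"wy":0,"wz":0,"gripper":-0.5}]' 20
python3 -m crank '[{"x":0,"y":0,"z":0,"wx":0,"wy":0,"wz":0,"gripper":-0.1},{"x":0,"y":0,"z":0,"wx":0,"wy":0,"wz":0,"gripper":-0.05},{"x":0,"y":0,"z":0,"wx":0,"wy":0,"wz":0,"gripper":0},{"x":0,"y":0,"z":0,"wx":0,"wy":0,"wz":0,"gripper":0.1},{"x":0,"y":0,"z":0,"wx":0,"wy":0,"wz":0,"gripper":0.2},{"x":0,"y":0,"z":0,"wx":0,"wy":0,"wz":0,"gripper":0.2}]' 20
python3 - <<'E'
from arc import *
f=grab("scene",7);crop(f,330,170,140,150,4,"s7.png")
f=grab("side",7);crop(f,290,120,120,90,6,"s7b.png")
E
```

```text
t: 5.85
tcp_pos: [0.5069, 0.0306, 0.1987]
orientation: [3.14, 0.838, 1.836]
contact_force: [0.2, -0.3, -0.5]
opening: 0.438
t: 6.45
tcp_pos: [0.5065, 0.0318, 0.1986]
orientation: [3.141, 0.84, 1.839]
contact_force: [-0.3, -0.5, 0.2]
opening: 0.6
```

View pics/s7.png

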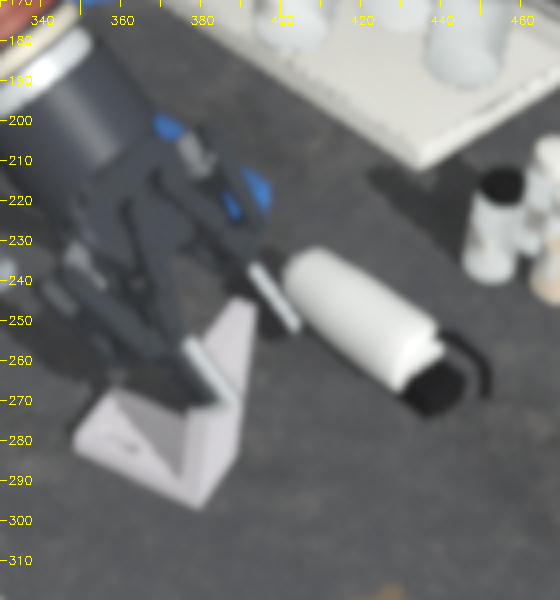

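View pics/s7b.png

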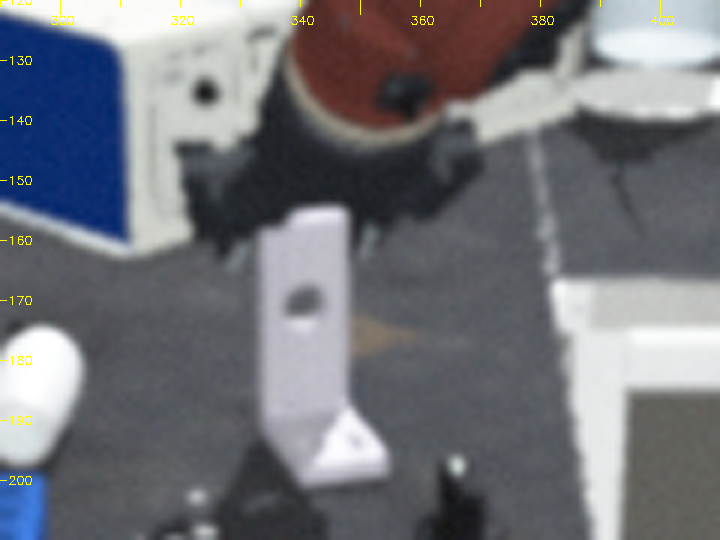

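The bracket now stands on its short leg, with the heel at about (379,297) in the scene view. Backing off and turning the tool vertical.

```bash
python3 -m crank '[{"x":0,"y":0,"z":-30,"wx":0,"wy":0,"wz":0,"gripper":0.3},{"x":0,"y":0,"z":-70,"wx":0,"wy":0,"wz":0,"gripper":0.4},{"x":0,"y":0,"z":-100,"wx":0,"wy":0,"wz":0,"gripper":0.4},{"x":0,"y":0,"z":-100,"wx":0,"wy":0,"wz":0,"gripper":0.4}]' 60
python3 - <<'E'
from arc import *
print(delta([.5352,-.0728,.20],tool(psi,0)))
E
```

```text
t: 6.95
tcp_pos: [0.4877, 0.1059, 0.2685]
orientation: [3.131, 0.84, 1.836]
contact_force: [0.7, -0.1, -0.1]
opening: 0.697
(array([-187.8,   -1.8,   79.9]), array([ 7.500e-03,  8.402e-01, -7.000e-04]))
```

```bash
python3 -m crank '[{"x":-50,"y":0,"z":0,"wx":0,"wy":0.2,"wz":0,"gripper":0.4},{"x":-100,"y":-1,"z":20,"wx":0,"wy":0.4,"wz":0,"gripper":0.4},{"x":-150,"y":-2,"z":50,"wx":0.004,"wy":0.6,"wz":0,"gripper":0.4},{"x":-188,"y":-2,"z":80,"wx":0.007,"wy":0.84,"wz":0,"gripper":0.4},{"x":-188,"y":-2,"z":80,"wx":0.007,"wy":0.84,"wz":0,"gripper":0.4},{"x":-188,"y":-2,"z":80,"wx":0.007,"wy":0.84,"wz":0,"gripper":0.4},{"x":-188,"y":-2,"z":80,"wx":0.007,"wy":0.84,"wz":0,"gripper":0.4},{"x":-188,"y":-2,"z":80,"wx":0.007,"wy":0.84,"wz":0,"gripper":0.4}]' 60
python3 - <<'E'
from arc import *
f=grab("wrist",8);cv2.imwrite("pics/w8.png",f["color"])
f=grab("scene",8);crop(f,330,170,140,150,4,"s8.png")
p,r=cur();print(p,r.as_euler("xyz"))
E
```

```text
t: 7.75
tcp_pos: [0.5334, -0.076, 0.3506]
orientation: [-3.134, 0.001, 1.836]
contact_force: [-0.4, 0.6, 1.1]
opening: 0.702
[ 0.53338144 -0.07487127  0.35084508] [-3.13403056e+00  8.03447391e-04  1.83803805e+00]
```

View pics/w8.png

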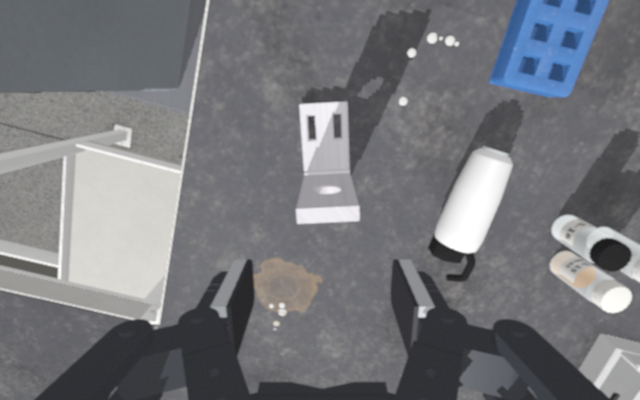

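View pics/s8.png

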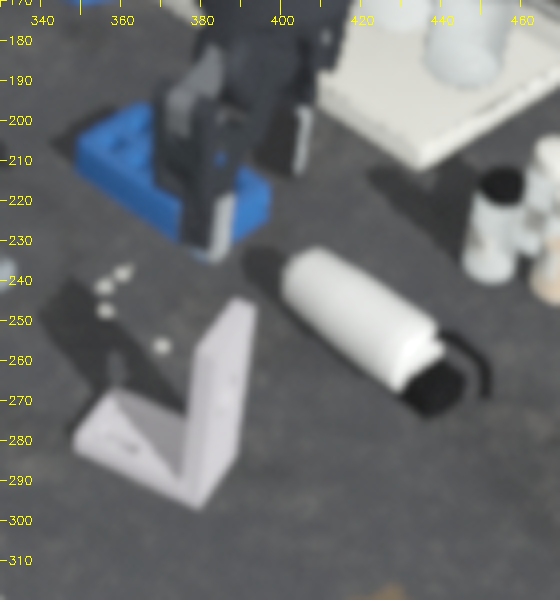

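The bracket stands upright. Its top face is at (297–359, 207–223) and its toe edge at (300–348, 103).

Run:
```python
from h import *
np.set_printoptions(precision=4,suppress=True)
f=load("wrist8");crop(f,285,90,85,140,4,"c8.png")
o=ray(f,[(296.5,223),(359.5,220.5)],.105);i=ray(f,[(298,209),(359,207)],.105);t=ray(f,[(300.5,104),(348,101.5)],.01)
for q in(o,i,t):print(q.mean(0),np.linalg.norm(q[1]-q[0]),np.degrees(np.arctan2(*(q[1]-q[0])[1::-1])))
```

```text
[ 0.5372 -0.0803  0.105 ] 0.040357524162343485 17.788460198195878
[ 0.5351 -0.0712  0.105 ] 0.03857192906787583 17.323888894559264
[ 0.5165 -0.0139  0.01  ] 0.03961927625176778 18.126080364891212
```

View pics/c8.png

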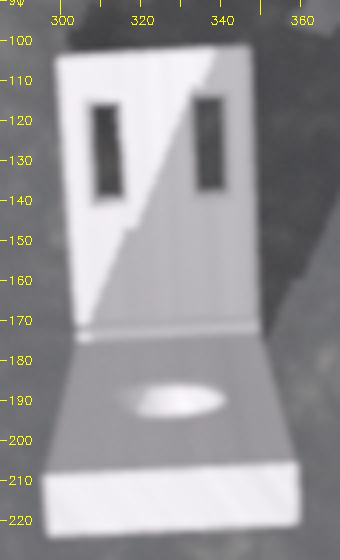

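Run:
```python
from h import *
print(delta([.536,-.0757,.091],tool(np.radians(107.6),0)))
```

```text
(array([ -1.4,   3.1, 104.8]), array([-0.0076,  0.0007, -0.0399]))
```

```bash
python3 -m crank '[{"x":-1,"y":3,"z":30,"wx":-0.007,"wy":0,"wz":-0.04,"gripper":0.4},{"x":-1,"y":3,"z":70,"wx":-0.007,"wy":0,"wz":-0.04,"gripper":0.4},{"x":-1,"y":3,"z":100,"wx":-0.007,"wy":0,"wz":-0.04,"gripper":0.3},{"x":-1,"y":3,"z":105,"wx":-0.007,"wy":0,"wz":-0.04,"gripper":0.2},{"x":-1,"y":3,"z":105,"wx":-0.007,"wy":0,"wz":-0.04,"gripper":0.2}]' 60
python3 - <<'E'
from h import *
p,r=cur();print(p,r.as_euler("xyz"),ctrl.sense()["contact_force"])
f=grab("scene",9);crop(f,330,170,140,150,4,"s9.png")
f=grab("wrist",9);cv2.imwrite("pics/w9.png",f["color"])
E
```

```text
t: 8.35
tcp_pos: [0.5358, -0.0747, 0.2457]
orientation: [-3.14, -0.001, 1.879]
contact_force: [-0.4, 0.2, -0.5]
opening: 0.599
[ 0.53576078 -0.07471367  0.24571189] [-3.14008151e+00 -1.21930542e-03  1.87877862e+00] [-0.35755096  0.15985643 -0.49722964]
```

View pics/w9.png

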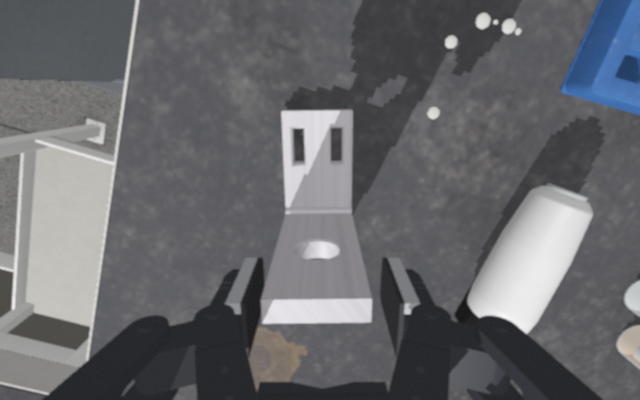

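```bash
python3 -m crank '[{"x":0,"y":0,"z":0,"wx":0,"wy":0,"wz":0,"gripper":-0.5},{"x":0,"y":0,"z":0,"wx":0,"wy":0,"wz":0,"gripper":-0.5},{"x":0,"y":0,"z":0,"wx":0,"wy":0,"wz":0,"gripper":-0.5},{"x":0,"y":0,"z":0,"wx":0,"wy":0,"wz":0,"gripper":-0.5}]' 50
python3 - <<'E'
from h import *
p,r=cur();print(p,ctrl.sense()["contact_force"])
z=p[2]-.155
print(delta([.5166,.0191,z],tool(np.radians(92.8),0)))
E
```

```text
t: 8.85
tcp_pos: [0.5375, -0.0761, 0.2492]
orientation: [3.137, 0.002, 1.877]
contact_force: [-1.1, 0.1, 6.7]
opening: 0.454
[ 0.53745622 -0.07611812  0.24921759] [-1.07434196  0.13175996  6.67009201]
(array([97.1,  8.8, -0.2]), array([0.0044, 0.0015, 0.2575]))
```

```bash
python3 -m crank '[{"x":0,"y":0,"z":-3,"wx":0,"wy":0,"wz":0,"gripper":-0.5},{"x":15,"y":1,"z":-3,"wx":0,"wy":0,"wz":0.04,"gripper":-0.5},{"x":35,"y":3,"z":-3,"wx":0,"wy":0,"wz":0.1,"gripper":-0.5},{"x":55,"y":5,"z":-3,"wx":0,"wy":0,"wz":0.16,"gripper":-0.5},{"x":75,"y":7,"z":-3,"wx":0,"wy":0,"wz":0.21,"gripper":-0.5},{"x":97,"y":9,"z":-3,"wx":0.002,"wy":0.001,"wz":0.257,"gripper":-0.5},{"x":97,"y":9,"z":-3,"wx":0.002,"wy":0.001,"wz":0.257,"gripper":-0.5},{"x":97,"y":9,"z":-3,"wx":0.002,"wy":0.001,"wz":0.257,"gripper":-0.5}]' 50
python3 - <<'E'
from h import *
p,r=cur();print(p,r.as_euler("xyz"),ctrl.sense()["contact_force"],ctrl.sense()["joint_pos"])
f=grab("scene",10);crop(f,270,170,140,150,4,"s10.png")
f=grab("wrist",10);cv2.imwrite("pics/w10.png",f["color"])
f=grab("side",10);crop(f,300,120,120,130,4,"s10b.png")
E
```

```text
t: 9.65
tcp_pos: [0.5156, 0.0198, 0.2498]
orientation: [-3.141, -0.001, 1.622]
contact_force: [0.8, -0.2, -1.6]
opening: 0.461
[0.51557973 0.01977203 0.24982242] [-3.14080493e+00 -7.93411668e-04  1.62196341e+00] [ 0.76677211 -0.20484973 -1.63314201] [-9.79303270e-02  1.80210905e-01  1.97899106e+00  8.02087086e-04
  9.83287675e-01 -1.49542607e-01]
```

View pics/w10.png

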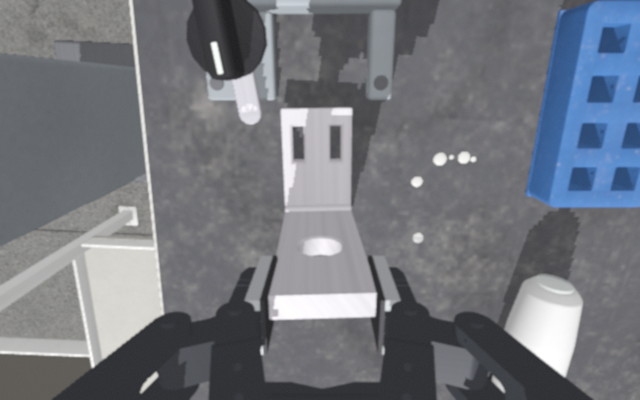

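View pics/s10.png

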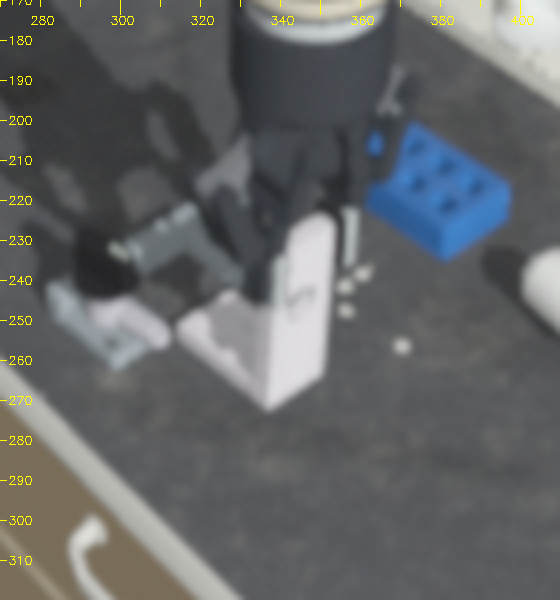

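View pics/s10b.png

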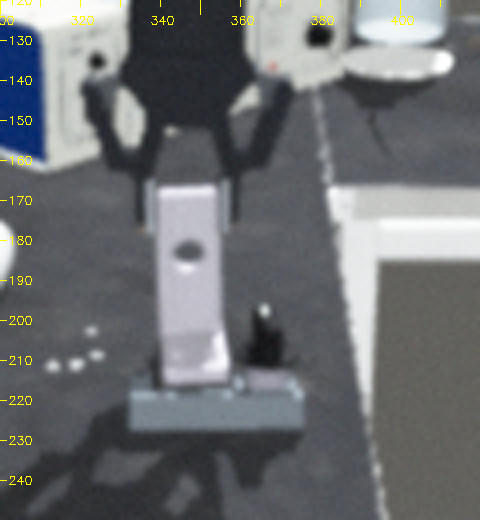

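Run:
```python
from h import *
np.set_printoptions(precision=4,suppress=True)
f=load("wrist10");crop(f,190,0,220,130,3,"c10.png")
```

```text
(no output)
```

View pics/c10.png

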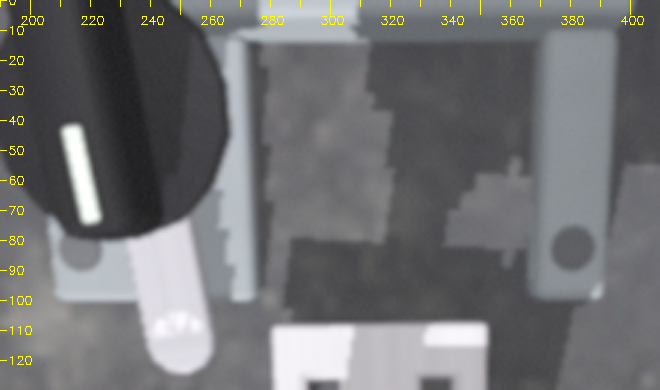

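Run:
```python
from h import *
np.set_printoptions(precision=4,suppress=True)
f=load("wrist10")
D=ray(f,[(275,99)],.009)[0];E=ray(f,[(367,98.5)],.014)[0];print("block,guide mouth",D,E,(D+E)/2,np.linalg.norm(D-E))
t=ray(f,[(280.5,108.5),(353,107.5)],.01);print("toe",t,t.mean(0),np.degrees(np.arctan2(*(t[1]-t[0])[1::-1])))
s=ray(f,[(270,13.5),(368,13.5)],.022);print("stop edge",s)
g=ray(f,[(368,20),(367,95)],.014);print("guide dir",g[0]-g[1], np.degrees(np.arctan2(*(g[0]-g[1])[1::-1])))
xd=np.array([.0488,-.9988]);yd=np.array([.9988,.0488]);O=np.array([.511,.134])
tm=t.mean(0)[:2]-O;print("toe in dock",tm@xd,tm@yd, "mouth mid y",(((D+E)/2)[:2]-O)@yd, (((D+E)/2)[:2]-O)@xd)
m=s.mean(0)[:2]-O;print("stop",(s[0][:2]-O)@xd,(s[1][:2]-O)@xd)
```

```text
block,guide mouth [0.4868 0.0891 0.009 ] [0.5378 0.0921 0.014 ] [0.5123 0.0906 0.0115] 0.051379414738238434
toe [[0.4901 0.0841 0.01  ]
 [0.5309 0.0868 0.01  ]] [0.5105 0.0855 0.01  ] 3.6584540140876856
stop edge [[0.4855 0.13   0.022 ]
 [0.5338 0.1324 0.022 ]]
guide dir [-0.0028  0.0369  0.    ] 94.31063889014617
toe in dock 0.0484614919693732 -0.00290786899775553 mouth mid y -0.0008167687366322125 0.04340412551698151
stop 0.002793616059352874 0.0027038518538827112
```

```bash
python3 -m crank '[{"x":10,"y":1,"z":0,"wx":0,"wy":0,"wz":0,"gripper":-0.5},{"x":25,"y":2,"z":0,"wx":0,"wy":0,"wz":0,"gripper":-0.5},{"x":36,"y":2,"z":0,"wx":0,"wy":0,"wz":0,"gripper":-0.5},{"x":42,"y":2,"z":0.5,"wx":0,"wy":0,"wz":0,"gripper":-0.5},{"x":42,"y":2,"z":0.5,"wx":0,"wy":0,"wz":0,"gripper":-0.5}]' 50
python3 -m crank '[{"x":2,"y":0,"z":0.5,"wx":0,"wy":0,"wz":0,"gripper":-0.5},{"x":3.5,"y":0,"z":0.5,"wx":0,"wy":0,"wz":0,"gripper":-0.5},{"x":3.5,"y":0,"z":0.5,"wx":0,"wy":0,"wz":0,"gripper":-0.5}]' 50
python3 - <<'E'
from h import *
p,r=cur();print(p,r.as_euler("xyz"),ctrl.sense()["contact_force"])
f=grab("scene",11);crop(f,270,170,140,150,4,"s11.png")
f=grab("wrist",11);crop(f,200,0,220,150,3,"w11.png")
E
```

```text
t: 10.3
tcp_pos: [0.5157, 0.0627, 0.2495]
orientation: [-3.141, -0.001, 1.622]
contact_force: [0.2, 0.6, -0.7]
opening: 0.46
t: 10.6
tcp_pos: [0.5158, 0.0649, 0.2494]
orientation: [-3.142, -0.001, 1.62]
contact_force: [-0.6, -1.5, 2.5]
opening: 0.457
[0.51580935 0.06489112 0.24941021] [-3.14151559e+00 -1.00464561e-03  1.62000013e+00] [-0.61830697 -1.47276186  2.48812303]
```

View pics/w11.png

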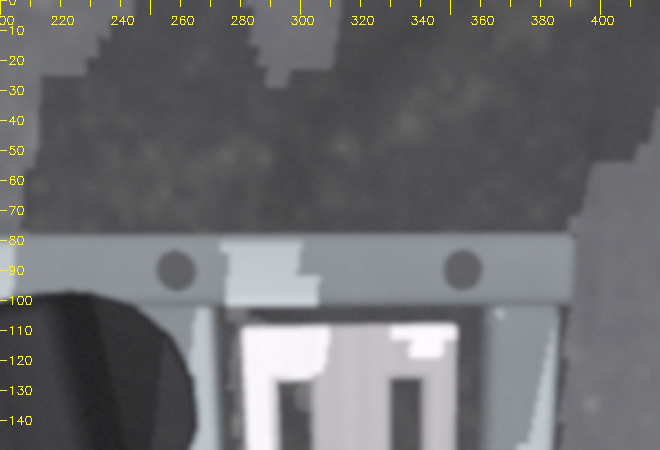

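View pics/s11.png

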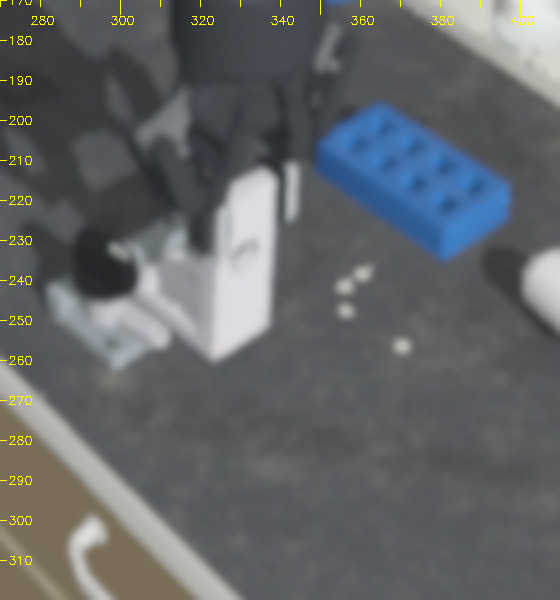

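Run:
```python
from h import *
np.set_printoptions(precision=4,suppress=True)
f=load("wrist11")
print(ray(f,[(320,102)],.022),ray(f,[(320,107.8)],.01), ray(f,[(280.5,125)],.01),ray(f,[(352.5,125)],.01),ray(f,[(273,125)],.009),ray(f,[(361,125)],.014))
```

```text
[[0.5123 0.1349 0.022 ]] [[0.5125 0.1314 0.01  ]] [[0.4904 0.1208 0.01  ]] [[0.5314 0.1228 0.01  ]] [[0.486  0.1204 0.009 ]] [[0.5358 0.1234 0.014 ]]
```

About 3.5 mm short of the stop; creeping on.

```bash
python3 -m crank '[{"x":1.5,"y":0,"z":0,"wx":0,"wy":0,"wz":0,"gripper":-0.5},{"x":3,"y":0,"z":0,"wx":0,"wy":0,"wz":0,"gripper":-0.5},{"x":3,"y":0,"z":0,"wx":0,"wy":0,"wz":0,"gripper":-0.5}]' 50
python3 -m crank '[{"x":1.5,"y":0,"z":0,"wx":0,"wy":0,"wz":0,"gripper":-0.5},{"x":1.5,"y":0,"z":0,"wx":0,"wy":0,"wz":0,"gripper":-0.5}]' 50
python3 -m crank '[{"x":1.5,"y":0,"z":0,"wx":0,"wy":0,"wz":0,"gripper":-0.5},{"x":1.5,"y":0,"z":0,"wx":0,"wy":0,"wz":0,"gripper":-0.5}]' 50
```

```text
t: 11.0
tcp_pos: [0.5157, 0.0679, 0.2494]
orientation: [3.141, -0.001, 1.62]
contact_force: [-0.3, -3.1, 4.5]
opening: 0.459
t: 11.2
tcp_pos: [0.5156, 0.0694, 0.2494]
orientation: [3.141, -0.001, 1.62]
contact_force: [-1.5, -3.2, 5.5]
opening: 0.459
t: 11.4
tcp_pos: [0.5157, 0.0703, 0.2497]
orientation: [3.142, 0.002, 1.621]
contact_force: [-0.1, -5.7, 6.9]
opening: 0.457
```

```bash
python3 -m crank '[{"x":1.5,"y":0,"z":0,"wx":0,"wy":0,"wz":0,"gripper":-0.5},{"x":1.5,"y":0,"z":0,"wx":0,"wy":0,"wz":0,"gripper":-0.5}]' 50
python3 - <<'E'
from h import *
np.set_printoptions(precision=4,suppress=True)
f=grab("wrist",12);crop(f,200,0,220,150,3,"w12.png")
E
```

```text
t: 11.6
tcp_pos: [0.5158, 0.0712, 0.2501]
orientation: [-3.141, 0.004, 1.622]
contact_force: [-2.4, -9.1, 8.6]
opening: 0.456
```

View pics/w12.png

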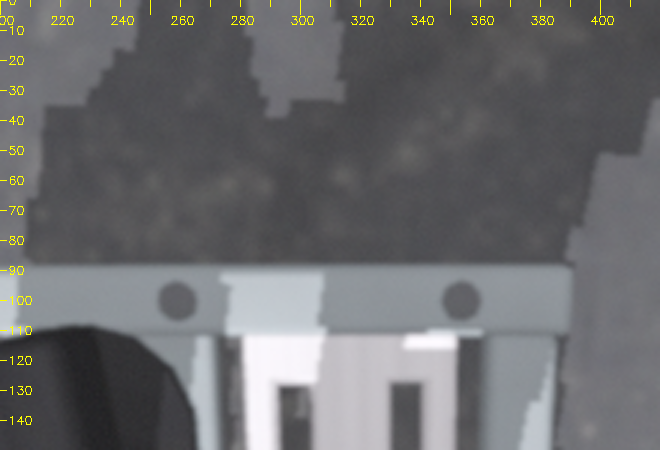

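Toe flush against the stop: no gap at row 110. The bracket is centred between block and guide bar. Releasing and lifting.

```bash
python3 -m crank '[{"x":-1.5,"y":0,"z":0,"wx":0,"wy":0,"wz":0,"gripper":-0.5},{"x":-1.5,"y":0,"z":0,"wx":0,"wy":0,"wz":0,"gripper":-0.05},{"x":-1.5,"y":0,"z":0,"wx":0,"wy":0,"wz":0,"gripper":0.1},{"x":-1.5,"y":0,"z":0,"wx":0,"wy":0,"wz":0,"gripper":0.3},{"x":-1.5,"y":0,"z":0,"wx":0,"wy":0,"wz":0,"gripper":0.3},{"x":-1.5,"y":0,"z":-30,"wx":0,"wy":0,"wz":0,"gripper":0.3},{"x":-1.5,"y":0,"z":-70,"wx":0,"wy":0,"wz":0,"gripper":0.3},{"x":-1.5,"y":0,"z":-110,"wx":0,"wy":0,"wz":0,"gripper":0.3},{"x":-1.5,"y":0,"z":-110,"wx":0,"wy":0,"wz":0,"gripper":0.3}]' 50
python3 - <<'E'
from h import *
np.set_printoptions(precision=4,suppress=True)
f=grab("wrist",13);cv2.imwrite("pics/w13.png",f["color"]);p,r=cur();print(p,r.as_euler("xyz"),ctrl.sense()["joint_pos"])
E
```

```text
t: 12.55
tcp_pos: [0.5179, 0.0714, 0.3657]
orientation: [3.129, -0.001, 1.621]
contact_force: [1.0, -1.0, 0.1]
opening: 0.647
[0.5167 0.0713 0.3628] [ 3.1344 -0.0015  1.6206] [ 0.0021  0.0354  1.8971  0.0019  1.202  -0.0484]
```

View pics/w13.png

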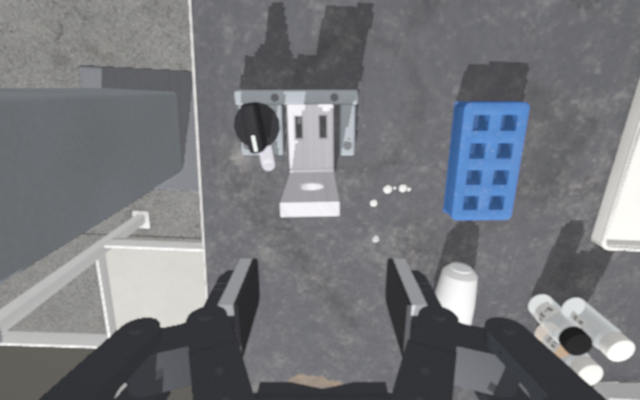

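Run:
```python
from h import *
f=load("wrist13");crop(f,225,80,140,145,4,"c13.png")
```

```text
(no output)
```

View pics/c13.png

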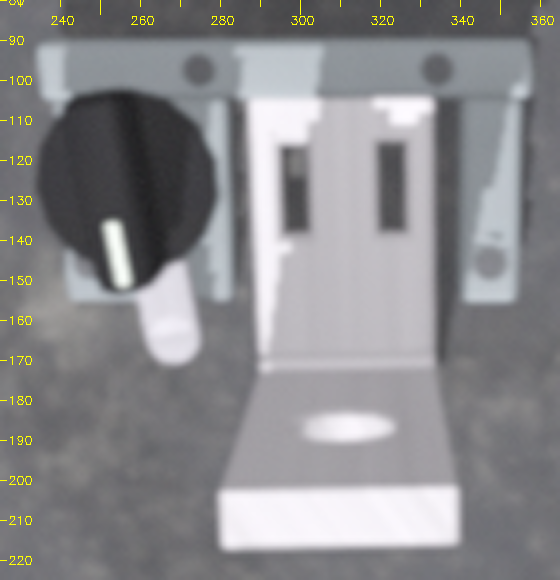

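Run:
```python
from h import *
np.set_printoptions(precision=4,suppress=True)
f=load("wrist13")
m=ray(f,[(252.3,136),(255.5,151)],.061);d=m[1]-m[0];print("mark",m,np.degrees(np.arctan2(d[1],d[0])))
c=ray(f,[(233.8,125),(279,125)],.038);print("disc",c,c.mean(0))
t=ray(f,[(268.5,171)],.019);print("tip",t,np.degrees(np.arctan2(*(t[0]-c.mean(0))[1::-1])),ray(f,[(268.5,171)],.016)[0])
b=ray(f,[(280,217),(339,215.5)],.105);print("top outer",b,b.mean(0),np.degrees(np.arctan2(*(b[1]-b[0])[1::-1])))
tt=ray(f,[(286.5,104.3),(333.5,104.3)],.01);print("toe",tt.mean(0),np.degrees(np.arctan2(*(tt[1]-tt[0])[1::-1])))
s=ray(f,[(283,104.5),(345,104.8)],.022);print("stopedge",s)
k=ray(f,[(234.5,91),(357,91)],.022);print("stop back",k,np.degrees(np.arctan2(*(k[1]-k[0])[1::-1])))
```

```text
mark [[0.468  0.1115 0.061 ]
 [0.4703 0.1003 0.061 ]] -78.3277671753883
disc [[0.4491 0.1165 0.038 ]
 [0.4857 0.1183 0.038 ]] [0.4674 0.1174 0.038 ]
tip [[0.4749 0.0753 0.019 ]] -79.90651032949899 [0.4745 0.0746 0.016 ]
top outer [[0.4939 0.0637 0.105 ]
 [0.534  0.0666 0.105 ]] [0.5139 0.0651 0.105 ] 4.133027030598448
toe [0.5098 0.1346 0.01  ] 2.833889183469002
stopedge [[0.4872 0.1338 0.022 ]
 [0.5395 0.1362 0.022 ]]
stop back [[0.4468 0.1427 0.022 ]
 [0.5487 0.1477 0.022 ]] 2.8605702709920107
```

Run:
```python
from h import *
print(delta([.4677,.1168,.130],tool(np.radians(101),0)))
```

```text
(array([ 47.8, -47.3,  77.5]), array([ 0.0073, -0.001 , -0.1422]))
```

```bash
python3 -m crank '[{"x":24,"y":-24,"z":0,"wx":0.003,"wy":0,"wz":-0.07,"gripper":0.2},{"x":48,"y":-47,"z":0,"wx":0.007,"wy":0,"wz":-0.142,"gripper":0},{"x":48,"y":-47,"z":40,"wx":0.007,"wy":0,"wz":-0.142,"gripper":0},{"x":48,"y":-47,"z":78,"wx":0.007,"wy":0,"wz":-0.142,"gripper":0},{"x":48,"y":-47,"z":78,"wx":0.007,"wy":0,"wz":-0.142,"gripper":0},{"x":48,"y":-47,"z":78,"wx":0.007,"wy":0,"wz":-0.142,"gripper":0}]' 40
python3 - <<'E'
from h import *
p,r=cur();print(p,ctrl.sense()["joint_pos"])
f=grab("wrist",14);cv2.imwrite("pics/w14.png",f["color"])
f=grab("side",14);crop(f,300,120,120,130,4,"s14b.png")
print(delta([.4677,.1168,.066],tool(np.radians(101),0)))
E
```

```text
t: 13.2
tcp_pos: [0.465, 0.1167, 0.2796]
orientation: [-3.13, -0.003, 1.762]
contact_force: [0.5, -0.3, 0.4]
opening: 0.502
[0.4650498  0.11667012 0.27960752] [ 9.89004145e-02  6.07375242e-02  2.04551710e+00  1.59665775e-03
  1.04757433e+00 -9.33962776e-02]
(array([-0.2,  1.2, 61.4]), array([-0.0055, -0.0018, -0.0007]))
```

View pics/w14.png

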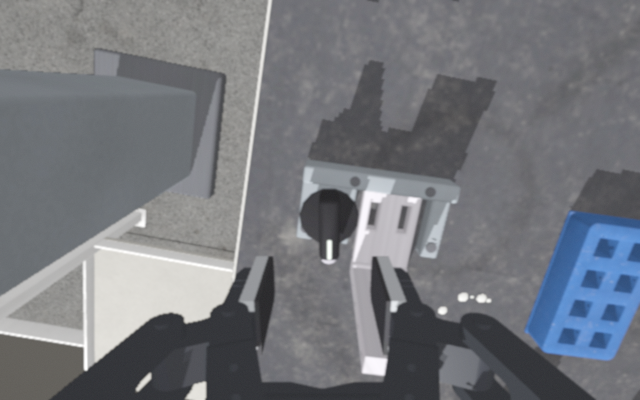

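View pics/s14b.png

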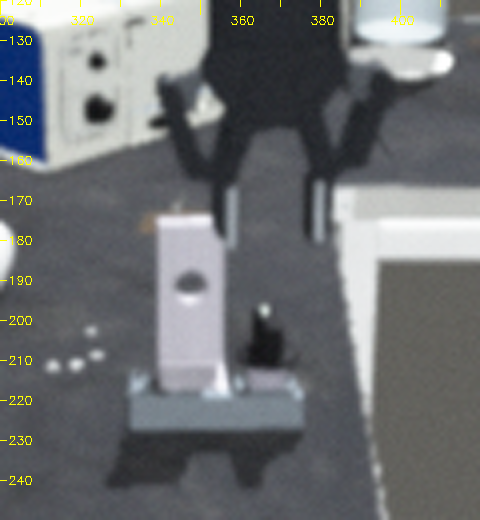

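Run:
```python
from h import *
np.set_printoptions(precision=4,suppress=True)
f=load("wrist14");crop(f,280,150,100,130,4,"c14.png")
c=ray(f,[(300,216),(357.5,216)],.038);print(c,c.mean(0))
p,r=cur();print(p,r.as_euler("xyz"),p+.155*r.as_matrix()[:,2]); print(np.round(r.inv().apply(f["world_from_camera"][:3,3]-p),4), np.round((r.inv().as_matrix()@f["world_from_camera"][:3,:3]),3))
```

```text
[[0.4493 0.1148 0.038 ]
 [0.4846 0.1218 0.038 ]] [0.467  0.1183 0.038 ]
[0.4668 0.1167 0.2824] [-3.1361 -0.0018  1.762 ] [0.466  0.1168 0.1274]
[ 0.0776 -0.0013  0.0347] [[ 0.    -0.952 -0.307]
 [ 1.     0.002 -0.005]
 [ 0.005 -0.307  0.952]]
```

View pics/c14.png

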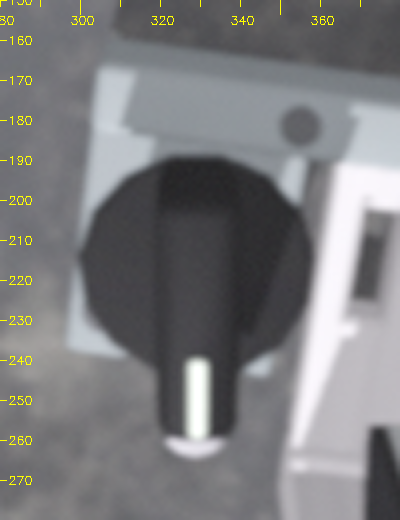

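The bar grip runs straight along the tool's x axis at column 329, about 1.5 mm off centre. Descending and gripping.

```bash
python3 -m crank '[{"x":0.5,"y":1.5,"z":30,"wx":-0.004,"wy":0,"wz":0,"gripper":0},{"x":0.5,"y":1.5,"z":55,"wx":-0.004,"wy":0,"wz":0,"gripper":0},{"x":0.5,"y":1.5,"z":61,"wx":-0.004,"wy":0,"wz":0,"gripper":0},{"x":0.5,"y":1.5,"z":61,"wx":-0.004,"wy":0,"wz":0,"gripper":0}]' 40
python3 -m crank '[{"x":0,"y":0,"z":0,"wx":0,"wy":0,"wz":0,"gripper":-0.4},{"x":0,"y":0,"z":0,"wx":0,"wy":0,"wz":0,"gripper":-0.8},{"x":0,"y":0,"z":0,"wx":0,"wy":0,"wz":0,"gripper":-0.9},{"x":0,"y":0,"z":0,"wx":0,"wy":0,"wz":0,"gripper":-0.9},{"x":0,"y":0,"z":0,"wx":0,"wy":0,"wz":0,"gripper":-0.9}]' 40
python3 - <<'E'
from h import *
p,r=cur();print(p,p+.155*r.as_matrix()[:,2],ctrl.sense()["contact_force"],ctrl.sense()["opening"])
f=grab("wrist",15);cv2.imwrite("pics/w15.png",f["color"])
E
```

```text
t: 13.7
tcp_pos: [0.4672, 0.1173, 0.2205]
orientation: [-3.138, -0.002, 1.762]
contact_force: [0.3, -0.3, -0.1]
opening: 0.5
t: 14.2
tcp_pos: [0.4669, 0.1174, 0.2219]
orientation: [-3.137, -0.001, 1.763]
contact_force: [-3.9, -2.1, 7.6]
opening: 0.123
[0.4668963  0.11736805 0.22185077] [0.46612331 0.11744225 0.06685272] [-3.86928191 -2.06532016  7.6140964 ] 0.12326514733770202
```

View pics/w15.png

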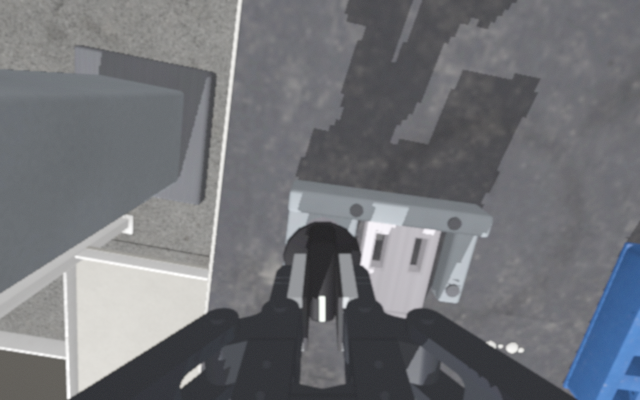

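```bash
python3 -m crank '[{"x":0,"y":0,"z":-1,"wx":0,"wy":0,"wz":-0.1,"gripper":-0.9},{"x":0,"y":0,"z":-1,"wx":0,"wy":0,"wz":-0.2,"gripper":-0.9},{"x":0,"y":0,"z":-1,"wx":0,"wy":0,"wz":-0.3,"gripper":-0.9},{"x":0,"y":0,"z":-1,"wx":0,"wy":0,"wz":-0.4,"gripper":-0.9},{"x":0,"y":0,"z":-1,"wx":0,"wy":0,"wz":-0.5,"gripper":-0.9},{"x":0,"y":0,"z":-1,"wx":0,"wy":0,"wz":-0.6,"gripper":-0.9},{"x":0,"y":0,"z":-1,"wx":0,"wy":0,"wz":-0.7,"gripper":-0.9},{"x":0,"y":0,"z":-1,"wx":0,"wy":0,"wz":-0.7,"gripper":-0.9}]' 40
python3 - <<'E'
from h import *
print(ctrl.sense()["moment"],ctrl.sense()["joint_pos"])
f=grab("scene",16);crop(f,260,170,140,120,5,"s16.png")
E
```

```text
t: 15.05
tcp_pos: [0.467, 0.1175, 0.2219]
orientation: [-3.141, -0.003, 2.462]
contact_force: [-1.3, 0.0, 1.8]
opening: 0.124
[-0.05446458  0.19378754  0.05540103] [ 1.00156425e-01  1.62169292e-01  2.06728800e+00  1.92950859e-03
  9.15196193e-01 -7.92439289e-01]
```

View pics/s16.png

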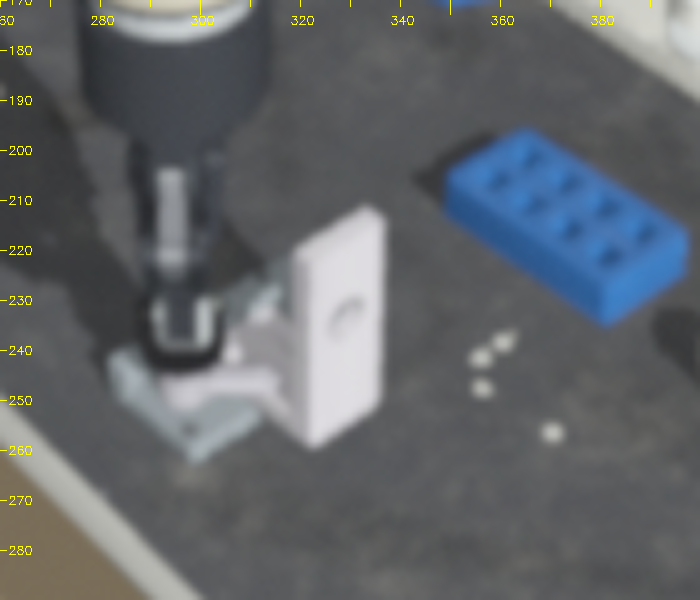

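The tongue is turning over the short leg, with its tip at about (315,247), and the bracket is still upright. Finishing the turn.

```bash
python3 -m crank '[{"x":0,"y":0,"z":0,"wx":0,"wy":0,"wz":-0.1,"gripper":-0.9},{"x":0,"y":0,"z":0,"wx":0,"wy":0,"wz":-0.2,"gripper":-0.9},{"x":0,"y":0,"z":0,"wx":0,"wy":0,"wz":-0.3,"gripper":-0.9},{"x":0,"y":0,"z":0,"wx":0,"wy":0,"wz":-0.4,"gripper":-0.9},{"x":0,"y":0,"z":0,"wx":0,"wy":0,"wz":-0.5,"gripper":-0.9},{"x":0,"y":0,"z":0,"wx":0,"wy":0,"wz":-0.6,"gripper":-0.9},{"x":0,"y":0,"z":0,"wx":0,"wy":0,"wz":-0.68,"gripper":-0.9},{"x":0,"y":0,"z":0,"wx":0,"wy":0,"wz":-0.68,"gripper":-0.9}]' 40
python3 - <<'E'
from h import *
print(ctrl.sense()["moment"],ctrl.sense()["joint_pos"])
f=grab("scene",17);crop(f,260,170,140,120,5,"s17.png")
E
```

```text
t: 15.9
tcp_pos: [0.4672, 0.1178, 0.2219]
orientation: [3.14, -0.003, 3.14]
contact_force: [-1.4, 1.1, 3.8]
opening: 0.127
[0.29400398 0.26912896 0.04325723] [ 0.10051431  0.16250921  2.06696303  0.00299947  0.91489563 -1.47069843]
```

View pics/s17.png

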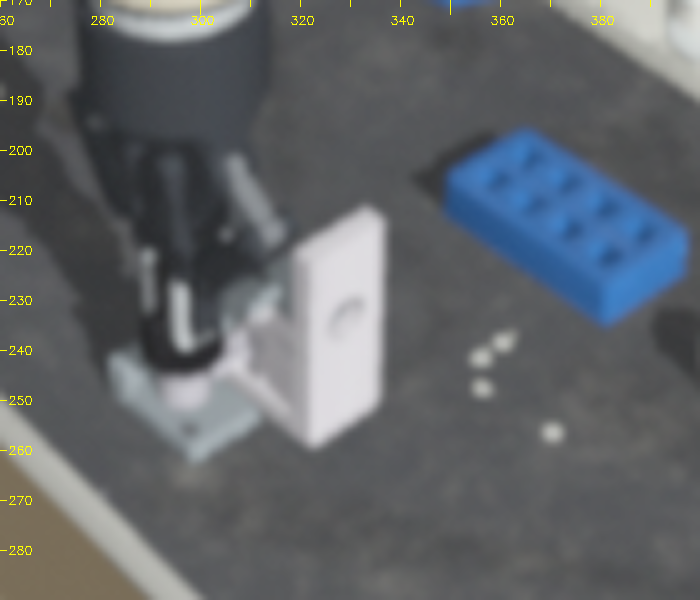

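```bash
python3 -m crank '[{"x":0,"y":0,"z":0,"wx":0,"wy":0,"wz":0,"gripper":-0.5},{"x":0,"y":0,"z":0,"wx":0,"wy":0,"wz":0,"gripper":-0.4},{"x":0,"y":0,"z":0,"wx":0,"wy":0,"wz":0,"gripper":-0.4},{"x":0,"y":0,"z":-20,"wx":0,"wy":0,"wz":0,"gripper":-0.4},{"x":0,"y":0,"z":-60,"wx":0,"wy":0,"wz":0,"gripper":-0.4},{"x":0,"y":0,"z":-110,"wx":0,"wy":0,"wz":0,"gripper":-0.4},{"x":0,"y":0,"z":-160,"wx":0,"wy":0,"wz":0,"gripper":-0.4},{"x":-60,"y":-60,"z":-160,"wx":0,"wy":0,"wz":0.3,"gripper":-0.4},{"x":-60,"y":-60,"z":-160,"wx":0,"wy":0,"wz":0.5,"gripper":-0.4},{"x":-60,"y":-60,"z":-160,"wx":0,"wy":0,"wz":0.5,"gripper":-0.4},{"x":-60,"y":-60,"z":-160,"wx":0,"wy":0,"wz":0.5,"gripper":-0.4},{"x":-60,"y":-60,"z":-160,"wx":0,"wy":0,"wz":0.5,"gripper":-0.4}]' 40
python3 - <<'E'
from h import *
for n in("wrist","scene","side"):
    f=grab(n,18);cv2.imwrite(f"pics/{n}18.png",f["color"])
f=load("scene18");crop(f,260,190,140,90,5,"s18.png")
p,r=cur();print(p,r.as_euler("xyz"))
E
```

```text
t: 17.15
tcp_pos: [0.5276, 0.0568, 0.3803]
orientation: [-3.14, -0.004, 2.641]
contact_force: [0.5, 0.3, -0.1]
opening: 0.302
[0.52736477 0.05731823 0.38046742] [-3.14031399 -0.00435202  2.64310594]
```

View pics/wrist18.png

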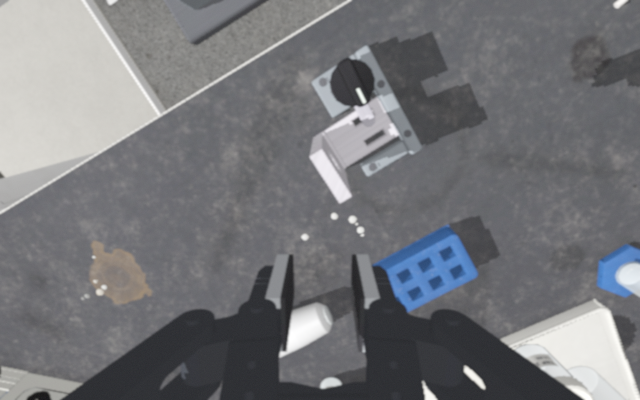

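View pics/s18.png

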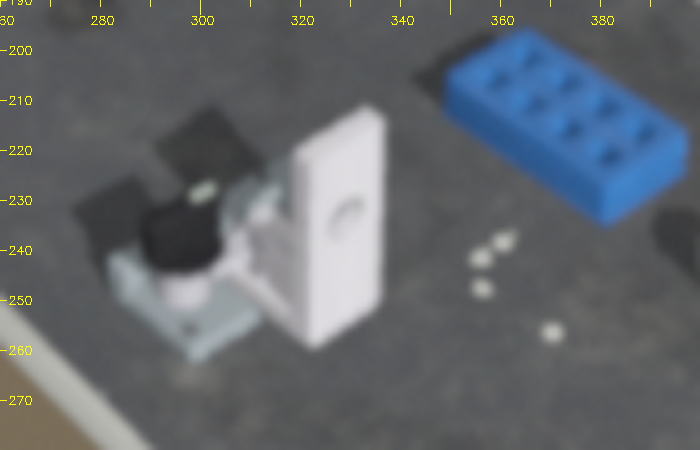

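View pics/side18.png

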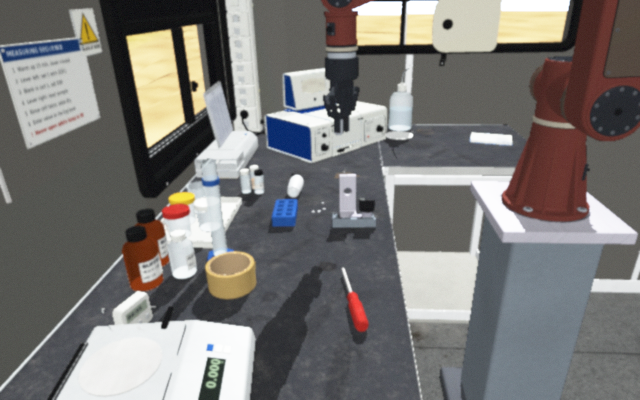

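Run:
```python
from h import *
f=load("wrist18");crop(f,300,35,130,175,4,"c18.png")
```

```text
(no output)
```

View pics/c18.png

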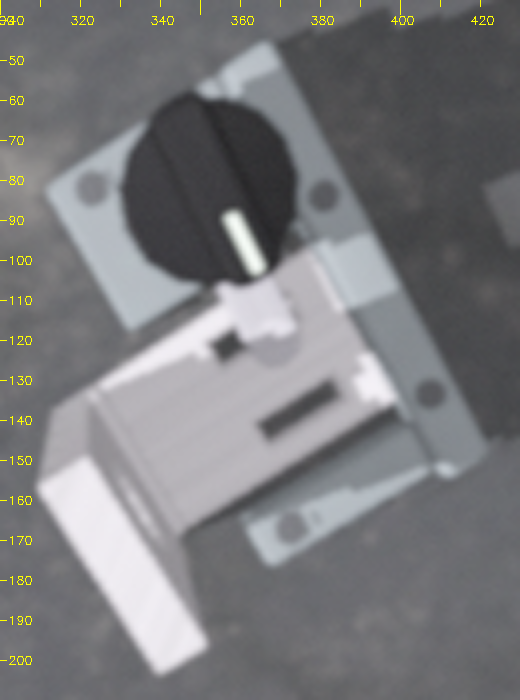

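Run:
```python
from h import *
np.set_printoptions(precision=4,suppress=True)
f=load("wrist18")
az=lambda q:np.degrees(np.arctan2(*(q[1]-q[0])[1::-1]))
m=ray(f,[(358,89),(364.3,103)],.061);print("mark az",az(m))
k=ray(f,[(367.5,46.5),(421,145.5)],.022);print("stop back az",az(k))
s=ray(f,[(375,97),(403,139.5)],.022);print("stop front",s,az(s))
t=ray(f,[(376,98),(398.5,136)],.01);print("toe",t,t.mean(0),az(t))
b=ray(f,[(309.5,157.5),(340,203.5)],.105);print("top outer",b,b.mean(0),az(b))
d=t.mean(0)-b.mean(0);print(np.linalg.norm(d[:2]))
a0=load("scene0");a1=load("scene18")
for n,lo,hi in(("blue",(100,120,60),(125,255,255)),("red",(0,170,90),(8,255,255))):
  for f in(a0,a1):
    M=cv2.inRange(cv2.cvtColor(f["color"],cv2.COLOR_BGR2HSV),lo,hi);M[:,:200]=0;M[240:]=0
    M[:, 450:]=0
    if n=="blue":M[:190]=0
    else: M[:150]=0;M[200:]=0;M[:,270:]=0
    y,x=np.nonzero(M);print(n,x.mean(),y.mean(),len(x))
print(np.abs(a0["color"][225:280,395:455].astype(int)-a1["color"][225:280,395:455]).mean())
```

```text
mark az -1.9694495183202398
stop back az 3.35442339096551
stop front [[0.4877 0.1303 0.022 ]
 [0.5332 0.1363 0.022 ]] 7.537520330985676
toe [[0.4899 0.1321 0.01  ]
 [0.5309 0.1355 0.01  ]] [0.5104 0.1338 0.01  ] 4.869371193122561
top outer [[0.4948 0.0637 0.105 ]
 [0.5343 0.0666 0.105 ]] [0.5145 0.0651 0.105 ] 4.217721756803799
0.06878308095398229
blue 372.73977695167287 214.5557620817844 1076
blue 372.7581395348837 214.5274418604651 1075
red 223.42446043165467 169.3884892086331 139
red 223.36231884057972 169.33333333333334 138
0.6611111111111111
```

```bash
python3 -c "
from bench import ctrl
print(ctrl.hand_in(),ctrl.sense()['t'])"
```

```text
the job is handed in; nothing more can be done
the job is handed in; nothing more can be done
```

The bracket is docked upright with its toe against the stop and the cam turned across it. I handed the job in just after t = 17 s of the 58 s allowed; hand-in gives no verdict.

- **Tipping:** I pinched the long leg near its end and tipped the bracket about its heel to 78°. Joint 4 was then close to its limit, so I released there. That is past the 63° balance point, and the bracket settled onto its short leg by itself.
- **Docking:** I regrasped it from above and turned it square to the dock. I then slid it in until the toe met the stop; the wrist force reached about 9 N.
- **Cam:** I gripped the bar and turned it a quarter turn counter-clockwise, then released and backed off.

Last checks, all from the final camera images:

| Check | Measured | Required |
|---|---|---|
| Toe to stop face | about 0 mm | within 5 mm |
| Toe to pocket middle | about 1 mm | within 12 mm |
| Square to the stop | about 0.02–0.03 rad | within 0.1 rad |
| Cam angle | about 1.48–1.5 rad | above 1.3 rad |

- **Upright:** the bracket stands upright in the pictures. The toe-to-top-edge spacing of 69 mm against a nominal 70 mm agrees with that.
- **Bystanders:** the rack and screwdriver colour masks moved by less than 0.1 px. The lamp area of the picture is unchanged.
- **Robot:** it was touching nothing, with contact force under 1 N.

One reading disagreed. In the last wrist view the stop's front edge came out at 7.5°, against about 3° for its back edge. The bracket partly hides the front edge there, so I trusted the back edge, which agreed with my earlier views.

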